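# Fetch the hemmed-in culture dish from the bench chiller

### The job

The culture dish on the bench chiller is hemmed in by three reagent bottles: stand all three bottles aside in the steel tray, carry the dish to the colony counter and lay it flat in the ringed seat there, then put every bottle back into the same chiller well it came from. Keep the bottles and the dish upright all the time, and leave the timer and the marker where they lie.

Things in the scene. Friction and masses are not known exactly. Their poses are not given: they have to be found in the camera images.
- bottle_tall: Tallest reagent bottle, white, blue screw cap, 138 mm high, about 0.14 kg. Origin: centre of its underside, z up. Body 60 mm across up to 94 mm high, cap about 30 mm across (for gripping, square to its own x and y) from 94 to 138 mm; it can be lifted by the cap (firmly, or it swings). Starts in any one of the chiller's three wells.
- bottle_mid: Middle reagent bottle, white, blue screw cap, 118 mm high, about 0.14 kg. Origin: centre of its underside, z up. Body 52 mm across up to 79 mm high, cap about 26 mm across (for gripping, square to its own x and y) from 79 to 118 mm; it can be lifted by the cap (firmly, or it swings). Starts in any one of the chiller's three wells.
- bottle_short: Shortest reagent bottle, amber, green screw cap, 102 mm high, about 0.14 kg. Origin: centre of its underside, z up. Body 48 mm across up to 68 mm high, cap about 24 mm across (for gripping, square to its own x and y) from 68 to 102 mm; it can be lifted by the cap (firmly, or it swings). Starts in any one of the chiller's three wells.
- dish: Closed round culture dish with pale medium, 58 mm across, 14 mm high, about 0.03 kg. Origin: centre of its underside, z up. Starts flat on the black pad in the middle of the chiller's plate, between the bottles; with these gone it can be gripped across its rim from the chiller's left and right.
- chiller: White bench chiller (fixed). Origin: on the bench under the centre of the dish pad; x points to its control head (138 mm high, from x = 79 mm), y to its left. Aluminium plate 44 mm above the bench, x -119 to 74, y -124 to 124 mm, with three round wells 80 mm wide, floor 26 mm above the bench, at (0, 78), (0, -78), (-78, 0) mm. Vials fixed in its front corners are 77 mm high.
- tray: Flat stainless steel tray, 114 x 250 mm, rim 14 mm high, wall 2.5 mm (fixed; on the left or the right). Origin: centre of its underside; long side along its y, x points away from the robot. Inner floor 2.5 mm above the bench. The three bottles find room side by side along y, 70 mm apart; any place wholly inside the rim will do.
- counter: Grey and white colony counter, 170 x 160 mm (fixed; on the side opposite to the tray). Origin: on the bench under the centre of the round dish seat; x points to its display bar (65 mm high, from x = 57 mm). Seat: flat white disc 40 mm above the bench inside a black ring 4 mm high, 73 mm wide inside, 84 mm outside; the top round the ring is also 40 mm high.
- pipette_stand: Empty pipette stand, fixed in the same place at every start between the chiller and the left-hand station, with a square foot, a post and arms pointing to the robot, 210 mm high. Origin: on the bench, about the middle; it reaches 80 mm to the front, 90 mm to the back and 45 mm to each side of it. Nothing to do with it: carry things over or in front of it.
- timer: White lab timer with three keys, 62 x 66 x 18 mm, lying loose in front of the chiller; origin: centre of its underside. Leave it alone.
- marker: Felt marker with a black cap, 134 x 12 x 14 mm, lying loose near the front edge; origin: under its middle, long along its y. Leave it alone.

How it is judged (in metres and radians):
On the way, in this order (a step that is already met when the one before it is completed fails the run):
1. all three bottles stand upright in the steel tray (x of bottle_tall in the frame of tray between -0.045 and 0.045 m and y of bottle_tall in the frame of tray between -0.112 and 0.112 m and z of each of bottle_tall, bottle_mid, bottle_short in the frame of tray below 0.012 m and angle between each of bottle_tall, bottle_mid, bottle_short's own z axis and vertical below 0.12 rad and contact force between each of bottle_tall, bottle_mid, bottle_short and the fingers below 0.1 N and x of bottle_mid in the frame of tray between -0.045 and 0.045 m and y of bottle_mid in the frame of tray between -0.112 and 0.112 m and x of bottle_short in the frame of tray between -0.045 and 0.045 m and y of bottle_short in the frame of tray between -0.112 and 0.112 m), for 0.2 s.
2. the dish lies flat inside the ring of the colony counter, released (horizontal distance between dish and counter below 0.01 m and z of dish in the frame of counter between 0.036 and 0.0435 m and angle between dish's own z axis and vertical below 0.06 rad and contact force between dish and the fingers below 0.1 N), for 0.2 s.
At the end, for the whole second after the job is handed in: The dish lies flat on the seat of the colony counter, its centre within 10 mm of the seat's centre; each bottle stands upright in the chiller well it came from, within 20 mm of where it stood at the start; all are at rest and released (horizontal distance between dish and counter below 0.01 m and z of dish in the frame of counter between 0.036 and 0.0435 m and angle between dish's own z axis and vertical below 0.06 rad and linear speed of each of dish, bottle_tall, bottle_mid, bottle_short below 0.02 m/s and distance of each of bottle_tall, bottle_mid, bottle_short from where it was at the start of the episode below 0.02 m and angle between each of bottle_tall, bottle_mid, bottle_short's own z axis and vertical below 0.08 rad); the robot touches nothing.
It fails at once if a bottle is tipped (more than about 35 degrees) (angle between any of bottle_tall, bottle_mid, bottle_short's own z axis and vertical above 0.6 rad).
It fails at once if the dish is tipped (more than about 30 degrees) (angle between dish's own z axis and vertical above 0.5 rad).
It fails at once if the timer or the marker is pushed away (more than 30 mm) (distance of any of timer, marker from where it was at the start of the episode above 0.03 m).
It also fails if it takes over 147 s, if anything falls off the work surface, if the arm or the gripper's body presses on something with over 40 N, if the wrist force passes 120 N, or if a joint passes its speed limit or range.

### The arm

A 6-joint arm with a two-finger parallel gripper is mounted at the origin on a cart in front of the work surface, level with it; the furniture and walls round the work are solid. World frame = base frame: x ahead of the robot, y to its left, z up, the work surface at z = 0. Lengths are in mm, angles in rad, forces in N, time in s.
With the tool pointing down it reaches from about 325 to 900 mm from the base axis. Payload 3.5 kg.
Tool frame: the origin (TCP) lies at the very end of the fingers, on their centre line; the grasp point (between the pads) lies bot.grip_point_offset behind it (bot.grip_point_offset is the distance from the TCP to the grasp point, in mm); z points along the fingers, y is the line along which they close (so a half turn about z gives the same grasp; the last joint's range is limited). The gripper opens to 85 mm and grips with 20 to 120 N. Pads are 22 mm wide; open, the fingers measure 114 mm over their backs; the gripper's body (76 mm by 85 mm) begins 54 mm behind the grasp point. The pads swing forward as they close: fully open they stand 13 mm farther back than shut.
Start: joints at [-1.205, 0.276, -0.026, 1.268, 0, 1.467], TCP at [282.373, -557.573, 231.313] pointing down, gripper open.
Joint ranges: [-3.12, 3.12], [-0.85, 1.88], [-1.08, 1.24], [-1.95, 2.15], [-1.57, 1.53], [-3.14, 3.14]. Speed limits (rad/s): [2.57, 2.57, 3.14, 3.14, 3.14, 3.14].

### API

Orientations are given as a rotation vector (axis times angle).
In Python, from rig import bot gives the robot as it stands.
- The arm moves only by the shell command python3 -m jog 'ROWS' [FORCE]. ROWS is JSON, a list of rows, each an object of numbers: "x", "y", "z": the shift along the tool's x, y, z in cm; "rx", "ry", "rz": the turn, a rotation vector about the tool's x, y, z in degrees; "fingers": the closure in counts, from 0 (fully open) to 255 (shut). A call has 1 to 12 rows; each row is the pose to reach, as a shift and turn from the pose commanded when the call began, along the tool's axes at that moment; what a row does not reach only later rows make up. A row lasts 1/12 s, in which the tool goes at most 41.7 mm and 7.16 degrees, less where a joint would pass 70% of its speed; a pose out of reach is approached as far as the arm can. A call with a gripper value outside its range is refused whole. The fingers move at their own pace and stop on an object; FORCE is the grip in N (left out, the last holds). Time passes only in rows, so rows that repeat a pose let the fingers close. It gives the time, the measured TCP pose, the force, the opening and the grip force at its end, in the units of the state.
- bot.state(): the state, without advancing time (a new reading comes with each control period).
- bot.camera(name): name is "side" or "top" or "wrist"; returns (picture, depth): 480x640x3 uint8, red, green, blue; 480x640 float32, mm along the optical axis (not along the pixel's ray), 0 where there is no reading.
- bot.calibration(name): a dict with "camera_matrix" (3x3 intrinsics, pixels), "R" (3x3) and "t" (3): a world point X has camera coordinates R X + t. Camera axes: x right, y down, z forward; pixel columns grow to the right and rows downward; lengths in mm; the calibration is good to about 2 mm. A picture is of the moment at which its call begins: read the wrist's pose just before it. calibration takes no time and is no camera call; for the wrist camera it gives the pose at the moment of the call.
- bot.job_done(): hands the job in; it is judged then, once.
Trained networks look in the newest picture that a camera, given by its name, has taken for a name from the list of things; names that differ only in an ending like _2 or _b are one class to them, and where a whole thing is asked for, a point or a joint stands for the part that bears it (a point fixed in the world has none). Each returns a list of dicts, best first, with "p" (0 to 1); they miss things now and then, are a little off and sometimes report something else, mostly with a low value. They report only what shows in the picture. A call takes as long as a camera call.
- bot.recognise(thing, camera): "location" ([x, y, z] in mm, in world coordinates, good to about 4 mm: the middle of the surface that is visible of it).
The state is a dict: "t": time; "joints": joint angles; "qvel": joint speeds; "effort": joint torques, N m; "eef_pos": TCP position; "ee_rot": TCP orientation; "contact_force": force on the tool from outside, world axes, zero at the start; "wrist_torque": the same for the moment, N m; "width": finger opening in mm; "grip_force": force on a finger pad.
Only numpy, scipy, OpenCV 4.12 (cv2) and the standard library are available. Lean on these libraries where they do the work, as an engineer would, in place of code of your own. Each camera call takes 0.05 s, during which the arm holds its last target. There are 200 camera calls.

## Working session

There is one attempt and no reset: what is moved stays moved. The work goes in short steps, Python scripts to look and compute and a shell command to move; the robot and the scene stay as the last step left them, time stands still between calls to the robot, and variables do not carry over. Pictures are saved under pics/ and viewed, at most 14 in all, crops included, and the job is handed in when it is done.

```bash
ls; mkdir -p pics
cat > h.py <<'E'
import numpy as np, cv2
from rig import bot
from scipy.spatial.transform import Rotation as Ro
def cloud(name):
    p,d=bot.camera(name); c=bot.calibration(name); K=np.array(c["camera_matrix"]);R=np.array(c["R"]);t=np.array(c["t"])
    v,u=np.mgrid[:480,:640]
    C=np.stack([(u-K[0,2])/K[0,0]*d,(v-K[1,2])/K[1,1]*d,d],-1)
    W=(C-t)@R
    W[d==0]=np.nan
    return p,W
def save(p,n): cv2.imwrite("pics/"+n,p[:,:,::-1])
def rel(target, rz=None):
    s=bot.state(); R=Ro.from_rotvec(s["ee_rot"]).as_matrix()
    print("tool-axes cm:",np.round(R.T@(np.array(target)-s["eef_pos"])/10,2), "R",np.round(R,2).tolist())
E
python3 - <<'E'
from h import *
s=bot.state(); print({k:np.round(v,3).tolist() for k,v in s.items()}, bot.grip_point_offset)
print(np.round(Ro.from_rotvec(s["ee_rot"]).as_matrix(),3))
for n in ["top","side"]:
    p,W=cloud(n); save(p,n+"0.png"); np.save(n+"0.npy",W)
    for th in ["bottle_tall","bottle_mid","bottle_short","dish","chiller","tray","counter","pipette_stand","timer","marker"]:
        r=bot.recognise(th,n); print(n,th,[(np.round(q["location"]).tolist(),round(q["p"],2)) for q in r[:2]])
E
```

```text
pics
{'t': 0.0, 'joints': [-1.205, 0.277, -0.028, 1.268, -0.0, 1.467], 'qvel': [0.0, 0.001, -0.001, 0.001, 0.001, -0.0], 'effort': [-0.001, -44.551, 29.52, 0.016, -0.0, 0.0], 'eef_pos': [282.094, -556.853, 230.146], 'ee_rot': [-3.054, -0.729, 0.0], 'contact_force': [0.307, -1.195, 0.16], 'wrist_torque': [-0.033, 0.028, -0.014], 'grip_force': 0.0, 'width': 85.602} 18.700000000000003
[[ 0.892  0.452 -0.001]
 [ 0.452 -0.892  0.002]
 [ 0.    -0.002 -1.   ]]
top bottle_tall [([639.0, 59.0, 128.0], 0.86), ([394.0, -64.0, 15.0], 0.65)]
top bottle_mid [([571.0, -21.0, 112.0], 0.66)]
top bottle_short []
top dish [([657.0, -17.0, 59.0], 0.83), ([423.0, 330.0, 6.0], 0.55)]
top chiller [([702.0, -17.0, 49.0], 0.97)]
top tray [([425.0, 329.0, 7.0], 0.67)]
top counter [([446.0, -316.0, 42.0], 0.67)]
top pipette_stand []
top timer [([394.0, -67.0, 12.0], 0.96)]
top marker [([379.0, 104.0, 17.0], 0.89)]
side bottle_tall [([656.0, 39.0, 114.0], 0.74)]
side bottle_mid [([577.0, -36.0, 87.0], 0.67)]
side bottle_short [([657.0, -117.0, 82.0], 0.85)]
side dish [([636.0, -24.0, 58.0], 0.57)]
side chiller [([721.0, -134.0, 42.0], 0.71), ([378.0, 100.0, 6.0], 0.69)]
side tray [([424.0, 321.0, 2.0], 0.88), ([394.0, -82.0, 12.0], 0.71)]
side counter [([455.0, -364.0, 41.0], 0.94)]
side pipette_stand []
side timer [([396.0, -81.0, 12.0], 0.74)]
side marker [([379.0, 97.0, 4.0], 0.85)]
```

View pics/top0.png

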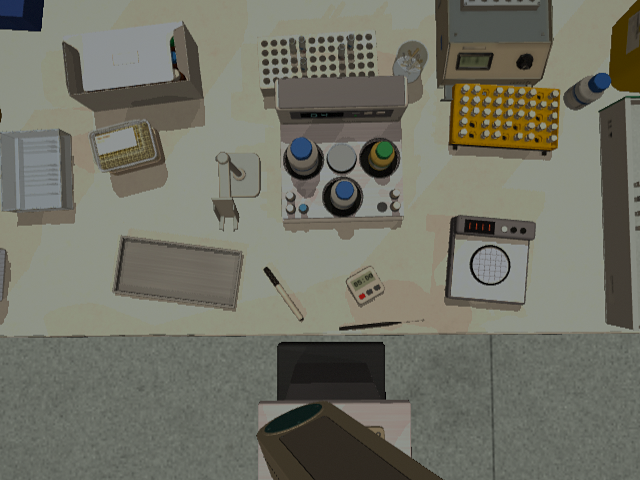

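View pics/side0.png

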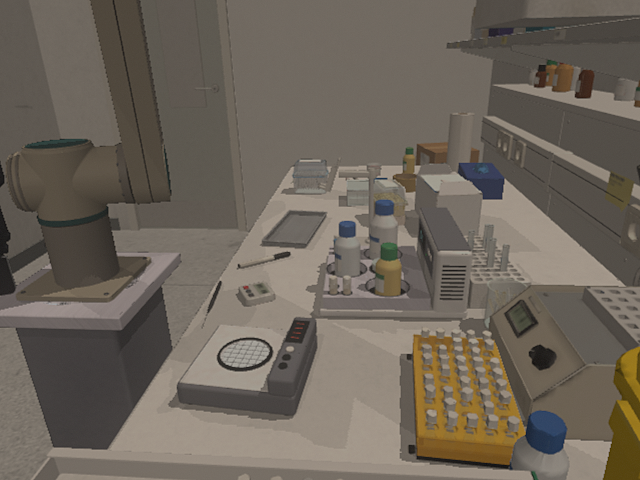

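The tall bottle is in the left well (302,150), the mid one in the front well (344,192) and the short one in the right well (382,152). The tray is on the left (178,271), the counter seat on the right (490,265) and the stand at about (235,185).

Run:
```python
from h import *
p=cv2.imread("pics/top0.png"); W=np.load("top0.npy"); hsv=cv2.cvtColor(p,cv2.COLOR_BGR2HSV)
H=hsv[...,0];S=hsv[...,1]; z=W[...,2]
def cap(c,lo,hi,h0):
    u,v=c; m=np.zeros(z.shape,bool); m[v-20:v+20,u-20:u+20]=1
    m&=(H>lo)&(H<hi)&(S>90); zz=z[m]; top=np.nanpercentile(zz,90); k=m&(z>top-5)
    q=W[k]; print(c,k.sum(),"top z",top,"bbox mid",np.round((np.nanmax(q,0)+np.nanmin(q,0))/2,1),"mean",np.round(np.nanmean(q,0),1), "ext",np.round(np.ptp(q,axis=0),1))
cap((302,150),95,130,0);cap((344,190),95,130,0);cap((382,152),40,90,0)
# tray: pixels above bench in region, rim
def rect(x0,x1,y0,y1,z0,z1,n):
    m=(W[...,0]>x0)&(W[...,0]<x1)&(W[...,1]>y0)&(W[...,1]<y1)&(z>z0)&(z<z1)
    n_,l,st,ce=cv2.connectedComponentsWithStats(m.astype(np.uint8)); i=1+np.argmax(st[1:,4]); q=W[l==i][:,:2].astype(np.float32)
    r=cv2.minAreaRect(q); print(n,m.sum(),st[i,4],np.round(r[0],1),np.round(r[1],1),round(r[2],2),"z",np.nanmedian(z[l==i])); return l==i
rect(330,530,170,480,8,20,"tray rim")
rect(330,560,-420,-200,30,70,"counter")
m=rect(330,560,-420,-200,42.2,50,"ring")
m=rect(510,720,-170,110,40,48,"plate")
m=rect(600,800,-170,110,125,150,"head")
# bench height & dark ring in counter top
print("bench z",np.nanmedian(W[(W[...,0]>440)&(W[...,0]<500)&(abs(W[...,1])<60)][:,2]))
k=(W[...,0]>330)&(W[...,0]<560)&(W[...,1]>-400)&(W[...,1]<-220)&(z>36)&(z<50)&(hsv[...,2]<70)
n_,l,st,ce=cv2.connectedComponentsWithStats(k.astype(np.uint8)); 
for i in range(1,n_):
    if st[i,4]>100:
        q=W[l==i]; print("dark",st[i],np.round((q.max(0)+q.min(0))/2,1),np.ptp(q,axis=0))
i=None
# dish
m=(abs(W[...,0]-650)<45)&(abs(W[...,1]+18)<45)&(z>52)&(z<64)
q=W[m];print("dish",m.sum(),np.round(np.median(q,0),1),np.round((q.max(0)+q.min(0))/2,1),np.ptp(q,axis=0))
# pipette stand
for z0,z1 in [(20,100),(100,180),(180,230)]:
    m=(W[...,0]>450)&(W[...,0]<780)&(W[...,1]>110)&(W[...,1]<290)&(z>z0)&(z<z1); q=W[m]
    if len(q): print("stand",z0,q.min(0).round(),q.max(0).round())
p=cv2.imread("pics/top0.png")[130:320,100:545]; cv2.imwrite("pics/c1.png",cv2.resize(p[50:185,330:445],None,fx=4,fy=4))
```

```text
(302, 150) 317 top z 165.5242918600244 bbox mid [651.5  60.5 164.3] mean [651.   60.9 163.5] ext [39.  36.7  7.6]
(344, 190) 251 top z 145.23479042969052 bbox mid [576.2 -19.  144. ] mean [575.8 -18.6 143.5] ext [32.2 31.7  7.5]
(382, 152) 192 top z 130.4993952104562 bbox mid [653.7 -95.1 129. ] mean [654.3 -95.4 128.4] ext [29.1 30.6  6.9]
tray rim 1046 1019 [423.  326.8] [257.8 120.8] 82.28 z 14.859391017070424
counter 6609 6609 [ 443.1 -317.3] [160.8 170.3] 84.52 z 40.86938085059549
ring 869 116 [ 406.2 -309.7] [81.  32.1] 77.12 z 43.83845505684726
plate 6130 6084 [627.3 -17. ] [189.  248.5] 1.0 z 43.981804329111014
head 4677 4320 [760.9 -15.7] [ 62.6 250.9] 0.8 z 137.44655723633247
bench z 0.11724036344224878
dark [470 245  41  40 247] [ 434.4 -317.5   43.1] [79.33766369 83.56040968 13.56140679]
dish 648 [653.6 -15.7  58.2] [653.6 -15.8  58. ] [57.57517675 56.88270222 11.66123294]
stand 20 [467. 111.  20.] [736. 261.  99.]
stand 100 [499. 111. 102.] [779. 211. 179.]
stand 180 [523. 175. 180.] [637. 211. 230.]
```

```bash
python3 -m jog '[{"x":3,"y":-2,"z":-3,"rz":-5},{"x":6,"y":-4,"z":-7,"rz":-10},{"x":9,"y":-6,"z":-7,"rz":-16},{"x":12,"y":-8,"z":-7,"rz":-22},{"x":15,"y":-10,"z":-7,"rz":-28},{"x":18,"y":-12,"z":-7,"rz":-34},{"x":21,"y":-14,"z":-7,"rz":-40},{"x":24,"y":-16,"z":-7,"rz":-46},{"x":27,"y":-18,"z":-7,"rz":-52},{"x":30,"y":-20,"z":-7,"rz":-58},{"x":32,"y":-21,"z":-7,"rz":-64},{"x":32,"y":-21,"z":-7,"rz":-64}]'
python3 - <<'E'
from h import *
print(bot.state()["joints"]); rel([600,-17,300])
E
```

```text
[-1.20541073e+00  2.76406457e-01 -2.64099716e-02  1.26799650e+00
 -1.40004783e-05  1.46736904e+00]
tool-axes cm: [ 52.76 -33.87  -6.87] R [[0.89, 0.45, -0.0], [0.45, -0.89, 0.0], [-0.0, -0.0, -1.0]]$[0]: bad value
```

```bash
python3 -m jog '[{"x":3,"y":-2,"z":-3,"rx":0,"ry":0,"rz":-5,"fingers":0}]'; echo; python3 -m jog --help | head -30
```

```text
t: 1.18
eef_pos: [295.2, -530.3, 252.3]
ee_rot: [-3.015, -0.855, 0.005]
contact_force: [0.9, 0.0, -1.0]
width: 85.3
grip_force: 0.0
invalid input: not JSON, or not a number
```

```bash
python3 -m jog '[{"x":3,"y":-1.6,"z":-3,"rx":0,"ry":0,"rz":-5,"fingers":0},{"x":6.5,"y":-3.4,"z":-4,"rx":0,"ry":0,"rz":-10,"fingers":0},{"x":10,"y":-5.2,"z":-4,"rx":0,"ry":0,"rz":-15,"fingers":0},{"x":13.5,"y":-7,"z":-4,"rx":0,"ry":0,"rz":-20,"fingers":0},{"x":17,"y":-8.9,"z":-4,"rx":0,"ry":0,"rz":-25,"fingers":0},{"x":20.5,"y":-10.7,"z":-4,"rx":0,"ry":0,"rz":-30,"fingers":0},{"x":24,"y":-12.5,"z":-4,"rx":0,"ry":0,"rz":-35,"fingers":0},{"x":27.5,"y":-14.3,"z":-4,"rx":0,"ry":0,"rz":-40,"fingers":0},{"x":31,"y":-16,"z":-4,"rx":0,"ry":0,"rz":-45,"fingers":0},{"x":34.5,"y":-18,"z":-4,"rx":0,"ry":0,"rz":-50,"fingers":0},{"x":38,"y":-20,"z":-4,"rx":0,"ry":0,"rz":-55,"fingers":0},{"x":41,"y":-21.4,"z":-4,"rx":0,"ry":0,"rz":-59,"fingers":0}]'
python3 - <<'E'
from h import *
print(bot.state()["joints"]); rel([600,-17,330])
E
```

```text
t: 2.18
eef_pos: [534.0, -128.8, 298.2]
ee_rot: [2.199, 2.244, 0.001]
contact_force: [-0.3, 0.2, 0.4]
width: 85.2
grip_force: 0.0
[-3.54719501e-01  1.13635555e-01 -8.52867852e-02  1.37162794e+00
  5.43012918e-04  1.19581471e+00]
tool-axes cm: [11.05  6.83 -3.17] R [[-0.02, 1.0, 0.0], [1.0, 0.02, 0.0], [0.0, 0.0, -1.0]]
```

```bash
python3 -m jog '[{"x":3,"y":2,"z":-1,"rx":0,"ry":0,"rz":0,"fingers":0},{"x":6,"y":4,"z":-2,"rx":0,"ry":0,"rz":0,"fingers":0},{"x":9,"y":5,"z":-3,"rx":0,"ry":0,"rz":0,"fingers":0},{"x":11,"y":5,"z":-3,"rx":0,"ry":0,"rz":0,"fingers":0},{"x":11,"y":5,"z":-3,"rx":0,"ry":0,"rz":0,"fingers":0},{"x":11,"y":5,"z":-3,"rx":0,"ry":0,"rz":0,"fingers":0}]'
python3 - <<'E'
from h import *
p,W=cloud("wrist"); save(p,"w1.png"); np.save("w1.npy",W)
rel([651.3,60.7,260])
for th in ["bottle_tall","bottle_mid","bottle_short","dish"]:
    r=bot.recognise(th,"wrist"); print(th,[(np.round(q["location"]).tolist(),round(q["p"],2)) for q in r[:2]])
E
```

```text
t: 2.68
eef_pos: [581.8, -19.8, 328.1]
ee_rot: [2.202, 2.24, -0.0]
contact_force: [-0.0, -0.8, -0.8]
width: 85.3
grip_force: 0.0
tool-axes cm: [8.03 7.1  6.77] R [[-0.02, 1.0, -0.0], [1.0, 0.02, -0.0], [-0.0, -0.0, -1.0]]
bottle_tall [([644.0, 60.0, 163.0], 0.82)]
bottle_mid [([581.0, -10.0, 122.0], 0.97)]
bottle_short [([651.0, -88.0, 96.0], 0.7)]
dish [([659.0, -19.0, 58.0], 0.71)]
```

View pics/w1.png

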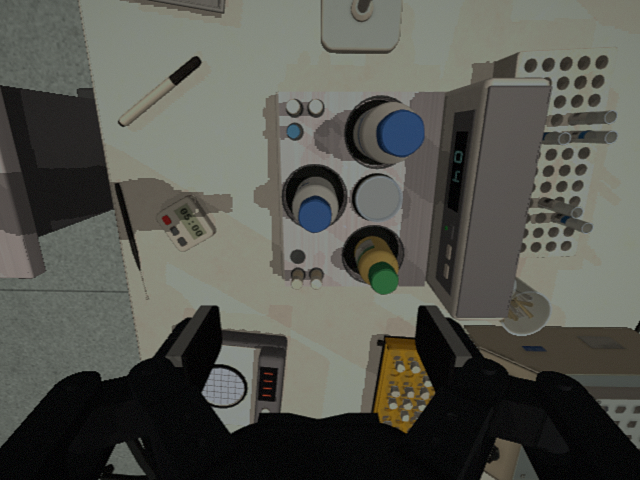

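The wrist view shows the same arrangement: tall cap (400,132), mid cap (315,213), short cap (382,277), dish (376,197). The caps are round, so yaw is no issue.

Run:
```python
from h import *
p=cv2.imread("pics/w1.png"); W=np.load("w1.npy"); hsv=cv2.cvtColor(p,cv2.COLOR_BGR2HSV);H=hsv[...,0];S=hsv[...,1];z=W[...,2]
for c,lo,hi in [((400,132),95,130),((315,213),95,130),((382,277),40,90)]:
    u,v=c; m=np.zeros(z.shape,bool); m[v-30:v+30,u-35:u+35]=1; m&=(H>lo)&(H<hi)&(S>90); top=np.nanpercentile(z[m],85); q=W[m&(z>top-4)]
    print(top,np.round((q.max(0)+q.min(0))/2,1),np.ptp(q,axis=0).round())
m=(abs(W[...,0]-650)<45)&(abs(W[...,1]+18)<45)&(z>52)&(z<62);q=W[m];print(np.round((q.max(0)+q.min(0))/2,1),np.ptp(q,axis=0).round())
```

```text
164.05138926715023 [652.7  58.3 163. ] [38. 38.  6.]
144.12501001023324 [577.5 -21.1 142.9] [31. 34.  6.]
128.8744835101693 [655.4 -97.5 127.6] [28. 30.  6.]
[656.  -18.4  56.6] [58. 57.  9.]
```

```bash
python3 -m jog '[{"x":2.5,"y":2.3,"z":2,"rx":0,"ry":0,"rz":0,"fingers":0},{"x":5.5,"y":5,"z":4,"rx":0,"ry":0,"rz":0,"fingers":0},{"x":7.9,"y":7.1,"z":6,"rx":0,"ry":0,"rz":0,"fingers":0},{"x":7.9,"y":7.1,"z":8,"rx":0,"ry":0,"rz":0,"fingers":0},{"x":7.9,"y":7.1,"z":11,"rx":0,"ry":0,"rz":0,"fingers":0},{"x":7.9,"y":7.1,"z":14,"rx":0,"ry":0,"rz":0,"fingers":0},{"x":7.9,"y":7.1,"z":17,"rx":0,"ry":0,"rz":0,"fingers":0},{"x":7.9,"y":7.1,"z":19,"rx":0,"ry":0,"rz":0,"fingers":0},{"x":7.9,"y":7.1,"z":20.3,"rx":0,"ry":0,"rz":0,"fingers":0},{"x":7.9,"y":7.1,"z":20.3,"rx":0,"ry":0,"rz":0,"fingers":0},{"x":7.9,"y":7.1,"z":20.3,"rx":0,"ry":0,"rz":0,"fingers":0}]' 100
python3 -m jog '[{"x":0,"y":0,"z":0,"rx":0,"ry":0,"rz":0,"fingers":255},{"x":0,"y":0,"z":0,"rx":0,"ry":0,"rz":0,"fingers":255},{"x":0,"y":0,"z":0,"rx":0,"ry":0,"rz":0,"fingers":255},{"x":0,"y":0,"z":0,"rx":0,"ry":0,"rz":0,"fingers":255},{"x":0,"y":0,"z":0,"rx":0,"ry":0,"rz":0,"fingers":255},{"x":0,"y":0,"z":0,"rx":0,"ry":0,"rz":0,"fingers":255},{"x":0,"y":0,"z":0,"rx":0,"ry":0,"rz":0,"fingers":255},{"x":0,"y":0,"z":0,"rx":0,"ry":0,"rz":0,"fingers":255},{"x":0,"y":0,"z":0,"rx":0,"ry":0,"rz":0,"fingers":255}]' 100
```

```text
t: 3.85
eef_pos: [651.4, 58.6, 124.8]
ee_rot: [-2.205, -2.237, 0.001]
contact_force: [0.2, -0.1, -0.0]
width: 85.3
grip_force: 0.0
t: 4.6
eef_pos: [652.9, 59.1, 126.7]
ee_rot: [2.203, 2.236, 0.003]
contact_force: [0.7, -0.6, 6.5]
width: 30.7
grip_force: 90.6
```

```bash
python3 -m jog '[{"x":0,"y":0,"z":-0.5,"rx":0,"ry":0,"rz":0,"fingers":255},{"x":0,"y":0,"z":-1.5,"rx":0,"ry":0,"rz":0,"fingers":255},{"x":0,"y":0,"z":-3,"rx":0,"ry":0,"rz":0,"fingers":255},{"x":0,"y":0,"z":-5,"rx":0,"ry":0,"rz":0,"fingers":255},{"x":0,"y":0,"z":-7,"rx":0,"ry":0,"rz":0,"fingers":255},{"x":0,"y":0,"z":-9,"rx":0,"ry":0,"rz":0,"fingers":255},{"x":0,"y":0,"z":-11,"rx":0,"ry":0,"rz":0,"fingers":255},{"x":0,"y":0,"z":-12,"rx":0,"ry":0,"rz":0,"fingers":255},{"x":0,"y":0,"z":-12,"rx":0,"ry":0,"rz":0,"fingers":255}]'
python3 -m jog '[{"x":0.1,"y":-0.7,"z":0,"rx":0,"ry":0,"rz":0,"fingers":255},{"x":0.5,"y":-2,"z":0,"rx":0,"ry":0,"rz":0,"fingers":255},{"x":0.9,"y":-4,"z":0,"rx":0,"ry":0,"rz":0,"fingers":255},{"x":1.3,"y":-6,"z":0,"rx":0,"ry":0,"rz":0,"fingers":255},{"x":1.8,"y":-8.3,"z":0,"rx":0,"ry":0,"rz":0,"fingers":255},{"x":2.3,"y":-10.6,"z":0,"rx":0,"ry":0,"rz":0,"fingers":255},{"x":2.8,"y":-13,"z":0,"rx":0,"ry":0,"rz":0,"fingers":255},{"x":3.3,"y":-15.3,"z":0,"rx":0,"ry":0,"rz":0,"fingers":255},{"x":3.7,"y":-17.5,"z":0,"rx":0,"ry":0,"rz":0,"fingers":255},{"x":4.1,"y":-19.5,"z":0,"rx":0,"ry":0,"rz":0,"fingers":255},{"x":4.4,"y":-21,"z":0,"rx":0,"ry":0,"rz":0,"fingers":255},{"x":4.5,"y":-21.4,"z":0,"rx":0,"ry":0,"rz":0,"fingers":255}]'
python3 - <<'E'
from h import *
rel([432.4,396.2,130]); p,_=bot.camera("wrist"); save(p,"w2.png")
E
```

```text
t: 5.35
eef_pos: [653.0, 59.4, 248.2]
ee_rot: [2.202, 2.236, 0.006]
contact_force: [-0.3, -0.4, -1.1]
width: 30.6
grip_force: 90.9
t: 6.35
eef_pos: [432.1, 101.3, 242.6]
ee_rot: [-2.201, -2.236, 0.007]
contact_force: [0.0, -0.4, -2.3]
width: 30.4
grip_force: 91.1
tool-axes cm: [29.49  0.57 11.26] R [[-0.02, 1.0, -0.01], [1.0, 0.02, -0.0], [-0.0, -0.01, -1.0]]
```

View pics/w2.png

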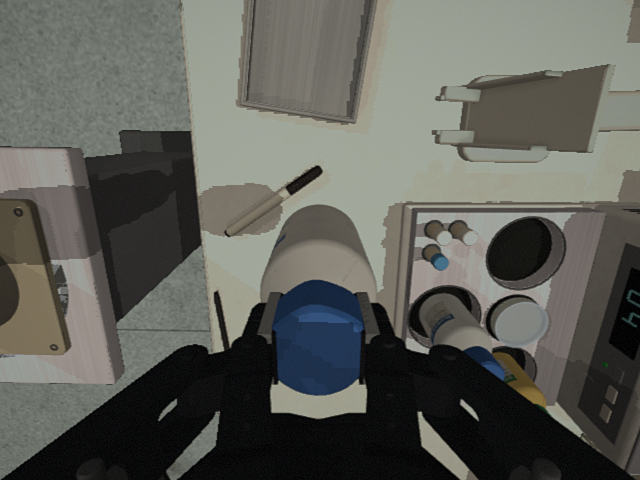

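The bottle hangs upright in the grip, cap at (320,335), clear of the stand.

```bash
python3 -m jog '[{"x":1,"y":0,"z":0,"rx":0,"ry":0,"rz":0,"fingers":255},{"x":3,"y":0,"z":0,"rx":0,"ry":0,"rz":1,"fingers":255},{"x":5.5,"y":0,"z":0,"rx":0,"ry":0,"rz":2,"fingers":255},{"x":8.5,"y":0.1,"z":0,"rx":0,"ry":0,"rz":3,"fingers":255},{"x":11.5,"y":0.2,"z":0,"rx":0,"ry":0,"rz":4,"fingers":255},{"x":14.5,"y":0.3,"z":0,"rx":0,"ry":0,"rz":5,"fingers":255},{"x":17.5,"y":0.4,"z":0,"rx":0,"ry":0,"rz":6,"fingers":255},{"x":20.5,"y":0.5,"z":0,"rx":0,"ry":0,"rz":7,"fingers":255},{"x":23.5,"y":0.5,"z":0,"rx":0,"ry":0,"rz":8,"fingers":255},{"x":26.5,"y":0.5,"z":0,"rx":0,"ry":0,"rz":8.7,"fingers":255},{"x":28.5,"y":0.5,"z":0,"rx":0,"ry":0,"rz":8.7,"fingers":255},{"x":29.5,"y":0.6,"z":0,"rx":0,"ry":0,"rz":8.7,"fingers":255}]'
python3 -m jog '[{"x":0,"y":0,"z":1,"rx":0,"ry":0,"rz":0,"fingers":255},{"x":0,"y":0,"z":3,"rx":0,"ry":0,"rz":0,"fingers":255},{"x":0,"y":0,"z":5,"rx":0,"ry":0,"rz":0,"fingers":255},{"x":0,"y":0,"z":7,"rx":0,"ry":0,"rz":0,"fingers":255},{"x":0,"y":0,"z":9,"rx":0,"ry":0,"rz":0,"fingers":255},{"x":0,"y":0,"z":11,"rx":0,"ry":0,"rz":0,"fingers":255},{"x":0,"y":0,"z":12.3,"rx":0,"ry":0,"rz":0,"fingers":255},{"x":0,"y":0,"z":13,"rx":0,"ry":0,"rz":0,"fingers":255},{"x":0,"y":0,"z":13.3,"rx":0,"ry":0,"rz":0,"fingers":255},{"x":0,"y":0,"z":13.5,"rx":0,"ry":0,"rz":0,"fingers":255},{"x":0,"y":0,"z":13.5,"rx":0,"ry":0,"rz":0,"fingers":255}]'
python3 - <<'E'
from h import *
rel([432.4,396.2,103]);
E
```

```text
t: 7.4
eef_pos: [438.8, 399.7, 243.8]
ee_rot: [-2.365, -2.066, -0.001]
contact_force: [0.8, 0.6, -1.8]
width: 30.9
grip_force: 91.1
t: 8.32
eef_pos: [438.9, 396.0, 110.2]
ee_rot: [2.369, 2.064, 0.001]
contact_force: [-0.0, 0.7, -1.8]
width: 30.9
grip_force: 91.1
tool-axes cm: [-0.07 -0.65  0.72] R [[0.14, 0.99, 0.0], [0.99, -0.14, 0.0], [0.0, 0.0, -1.0]]
```

```bash
python3 -m jog '[{"x":0,"y":-0.3,"z":0.2,"rx":0,"ry":0,"rz":0,"fingers":255},{"x":0,"y":-0.6,"z":0.4,"rx":0,"ry":0,"rz":0,"fingers":255},{"x":0,"y":-0.6,"z":0.6,"rx":0,"ry":0,"rz":0,"fingers":255},{"x":0,"y":-0.6,"z":0.7,"rx":0,"ry":0,"rz":0,"fingers":255},{"x":0,"y":-0.6,"z":0.7,"rx":0,"ry":0,"rz":0,"fingers":255}]'
python3 -m jog '[{"x":0,"y":0,"z":0,"rx":0,"ry":0,"rz":0,"fingers":0},{"x":0,"y":0,"z":0,"rx":0,"ry":0,"rz":0,"fingers":0},{"x":0,"y":0,"z":0,"rx":0,"ry":0,"rz":0,"fingers":0},{"x":0,"y":0,"z":0,"rx":0,"ry":0,"rz":0,"fingers":0},{"x":0,"y":0,"z":0,"rx":0,"ry":0,"rz":0,"fingers":0},{"x":0,"y":0,"z":0,"rx":0,"ry":0,"rz":0,"fingers":0},{"x":0,"y":0,"z":-2,"rx":0,"ry":0,"rz":0,"fingers":0},{"x":0,"y":0,"z":-5,"rx":0,"ry":0,"rz":0,"fingers":0},{"x":0,"y":0,"z":-9,"rx":0,"ry":0,"rz":0,"fingers":0},{"x":0,"y":0,"z":-13,"rx":0,"ry":0,"rz":0,"fingers":0},{"x":0,"y":0,"z":-16,"rx":0,"ry":0,"rz":0,"fingers":0},{"x":0,"y":0,"z":-16,"rx":0,"ry":0,"rz":0,"fingers":0}]'
python3 - <<'E'
from h import *
rel([440,100,250]);rel([577,-20,250])
E
```

```text
t: 8.73
eef_pos: [432.5, 397.2, 103.2]
ee_rot: [2.368, 2.065, 0.001]
contact_force: [0.5, 0.6, -1.7]
width: 30.7
grip_force: 91.2
t: 9.73
eef_pos: [436.1, 399.6, 271.5]
ee_rot: [2.367, 2.064, 0.022]
contact_force: [1.8, 0.9, 0.2]
width: 85.3
grip_force: 0.0
tool-axes cm: [-29.65   4.45   1.9 ] R [[0.14, 0.99, 0.01], [0.99, -0.14, 0.01], [0.01, 0.01, -1.0]]
tool-axes cm: [-39.67  19.66   1.96] R [[0.14, 0.99, 0.01], [0.99, -0.14, 0.01], [0.01, 0.01, -1.0]]
```

View pics/s2.png

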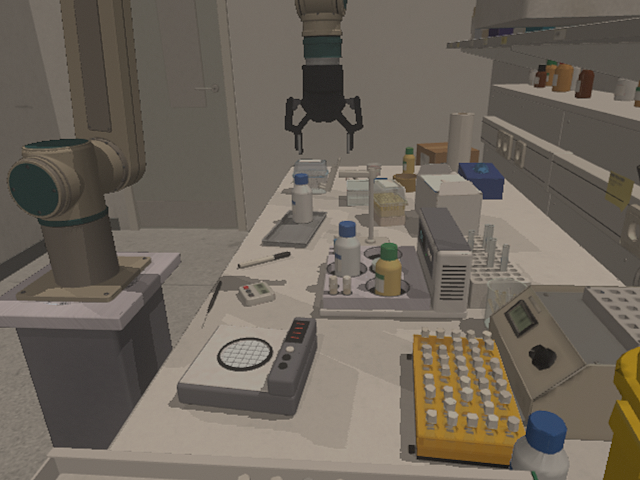

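The tall bottle stands upright at the far end of the tray (302,200). Next is the mid bottle.

```bash
python3 -m jog '[{"x":-1.5,"y":2,"z":1,"rx":0,"ry":0,"rz":0,"fingers":0},{"x":-3.3,"y":4.4,"z":3,"rx":0,"ry":0,"rz":0,"fingers":0},{"x":-3.3,"y":4.4,"z":5,"rx":0,"ry":0,"rz":0,"fingers":0},{"x":-3.3,"y":4.4,"z":8,"rx":0,"ry":0,"rz":0,"fingers":0},{"x":-3.3,"y":4.4,"z":11,"rx":0,"ry":0,"rz":0,"fingers":0},{"x":-3.3,"y":4.4,"z":13.5,"rx":0,"ry":0,"rz":0,"fingers":0},{"x":-3.3,"y":4.4,"z":15,"rx":0,"ry":0,"rz":0,"fingers":0},{"x":-3.3,"y":4.4,"z":15.3,"rx":0,"ry":0,"rz":0,"fingers":0},{"x":-3.3,"y":4.4,"z":15.3,"rx":0,"ry":0,"rz":0,"fingers":0}]' 100
python3 -m jog '[{"x":0,"y":0,"z":0,"rx":0,"ry":0,"rz":0,"fingers":255},{"x":0,"y":0,"z":0,"rx":0,"ry":0,"rz":0,"fingers":255},{"x":0,"y":0,"z":0,"rx":0,"ry":0,"rz":0,"fingers":255},{"x":0,"y":0,"z":0,"rx":0,"ry":0,"rz":0,"fingers":255},{"x":0,"y":0,"z":0,"rx":0,"ry":0,"rz":0,"fingers":255},{"x":0,"y":0,"z":0,"rx":0,"ry":0,"rz":0,"fingers":255},{"x":0,"y":0,"z":0,"rx":0,"ry":0,"rz":0,"fingers":255},{"x":0,"y":0,"z":0,"rx":0,"ry":0,"rz":0,"fingers":255},{"x":0,"y":0,"z":0,"rx":0,"ry":0,"rz":0,"fingers":255}]' 100
python3 - <<'E'
from h import *
rel([440,100,230]); rel([423,326.8,230])
E
```

```text
t: 11.7
eef_pos: [574.3, -17.3, 108.9]
ee_rot: [-2.201, -2.238, 0.003]
contact_force: [-0.1, -0.5, -0.2]
width: 85.4
grip_force: 0.0
t: 12.45
eef_pos: [577.6, -18.7, 111.3]
ee_rot: [2.203, 2.237, 0.003]
contact_force: [0.6, 1.1, 6.2]
width: 25.0
grip_force: 96.7
tool-axes cm: [ 12.07 -13.55 -11.9 ] R [[-0.02, 1.0, 0.0], [1.0, 0.02, 0.0], [0.0, 0.0, -1.0]]
tool-axes cm: [ 34.77 -14.91 -11.9 ] R [[-0.02, 1.0, 0.0], [1.0, 0.02, 0.0], [0.0, 0.0, -1.0]]
```

```bash
python3 -m jog '[{"x":0,"y":0,"z":-0.5,"rx":0,"ry":0,"rz":0,"fingers":255},{"x":0,"y":0,"z":-1.5,"rx":0,"ry":0,"rz":0,"fingers":255},{"x":0,"y":0,"z":-3,"rx":0,"ry":0,"rz":0,"fingers":255},{"x":0,"y":0,"z":-5,"rx":0,"ry":0,"rz":0,"fingers":255},{"x":0,"y":0,"z":-7,"rx":0,"ry":0,"rz":0,"fingers":255},{"x":0,"y":0,"z":-9,"rx":0,"ry":0,"rz":0,"fingers":255},{"x":0.3,"y":-0.3,"z":-11,"rx":0,"ry":0,"rz":0,"fingers":255},{"x":1.3,"y":-1.5,"z":-12,"rx":0,"ry":0,"rz":0,"fingers":255},{"x":3,"y":-3.4,"z":-12,"rx":0,"ry":0,"rz":0,"fingers":255},{"x":5,"y":-5.6,"z":-12,"rx":0,"ry":0,"rz":0,"fingers":255},{"x":7,"y":-7.8,"z":-12,"rx":0,"ry":0,"rz":0,"fingers":255},{"x":9,"y":-10,"z":-12,"rx":0,"ry":0,"rz":0,"fingers":255}]'
python3 -m jog '[{"x":2,"y":-2,"z":0,"rx":0,"ry":0,"rz":0,"fingers":255},{"x":4,"y":-3.4,"z":0,"rx":0,"ry":0,"rz":1,"fingers":255},{"x":6.5,"y":-4,"z":0,"rx":0,"ry":0,"rz":2,"fingers":255},{"x":9.2,"y":-4.3,"z":0,"rx":0,"ry":0,"rz":3,"fingers":255},{"x":12,"y":-4.6,"z":0,"rx":0,"ry":0,"rz":4,"fingers":255},{"x":14.8,"y":-4.9,"z":0,"rx":0,"ry":0,"rz":5,"fingers":255},{"x":17.6,"y":-5,"z":0,"rx":0,"ry":0,"rz":6,"fingers":255},{"x":20.4,"y":-5,"z":0,"rx":0,"ry":0,"rz":7,"fingers":255},{"x":23,"y":-5,"z":0,"rx":0,"ry":0,"rz":8,"fingers":255},{"x":25,"y":-5,"z":0,"rx":0,"ry":0,"rz":8.7,"fingers":255},{"x":25.7,"y":-5,"z":0,"rx":0,"ry":0,"rz":8.7,"fingers":255},{"x":25.7,"y":-5,"z":0,"rx":0,"ry":0,"rz":8.7,"fingers":255}]'
python3 - <<'E'
from h import *
rel([423,326.8,88])
E
```

```text
t: 13.45
eef_pos: [473.4, 70.3, 229.9]
ee_rot: [-2.205, -2.237, 0.001]
contact_force: [-0.0, 1.3, -1.3]
width: 25.1
grip_force: 96.6
t: 14.45
eef_pos: [420.8, 327.1, 229.8]
ee_rot: [2.366, 2.067, -0.001]
contact_force: [0.2, -0.5, -1.4]
width: 25.4
grip_force: 96.9
tool-axes cm: [1.000e-02 2.300e-01 1.418e+01] R [[0.13, 0.99, -0.0], [0.99, -0.13, -0.0], [-0.0, -0.0, -1.0]]
```

```bash
python3 -m jog '[{"x":0,"y":0.1,"z":1,"rx":0,"ry":0,"rz":0,"fingers":255},{"x":0,"y":0.2,"z":3,"rx":0,"ry":0,"rz":0,"fingers":255},{"x":0,"y":0.2,"z":5,"rx":0,"ry":0,"rz":0,"fingers":255},{"x":0,"y":0.2,"z":7,"rx":0,"ry":0,"rz":0,"fingers":255},{"x":0,"y":0.2,"z":9,"rx":0,"ry":0,"rz":0,"fingers":255},{"x":0,"y":0.2,"z":11,"rx":0,"ry":0,"rz":0,"fingers":255},{"x":0,"y":0.2,"z":12.5,"rx":0,"ry":0,"rz":0,"fingers":255},{"x":0,"y":0.2,"z":13.5,"rx":0,"ry":0,"rz":0,"fingers":255},{"x":0,"y":0.2,"z":14,"rx":0,"ry":0,"rz":0,"fingers":255},{"x":0,"y":0.2,"z":14.2,"rx":0,"ry":0,"rz":0,"fingers":255},{"x":0,"y":0.2,"z":14.2,"rx":0,"ry":0,"rz":0,"fingers":255},{"x":0,"y":0.2,"z":14.2,"rx":0,"ry":0,"rz":0,"fingers":255}]'
python3 -m jog '[{"x":0,"y":0,"z":0,"rx":0,"ry":0,"rz":0,"fingers":0},{"x":0,"y":0,"z":0,"rx":0,"ry":0,"rz":0,"fingers":0},{"x":0,"y":0,"z":0,"rx":0,"ry":0,"rz":0,"fingers":0},{"x":0,"y":0,"z":0,"rx":0,"ry":0,"rz":0,"fingers":0},{"x":0,"y":0,"z":0,"rx":0,"ry":0,"rz":0,"fingers":0},{"x":0,"y":0,"z":0,"rx":0,"ry":0,"rz":0,"fingers":0},{"x":0,"y":0,"z":-2,"rx":0,"ry":0,"rz":0,"fingers":0},{"x":0,"y":0,"z":-5,"rx":0,"ry":0,"rz":0,"fingers":0},{"x":0,"y":0,"z":-9,"rx":0,"ry":0,"rz":0,"fingers":0},{"x":0,"y":0,"z":-13,"rx":0,"ry":0,"rz":0,"fingers":0},{"x":0,"y":0,"z":-16,"rx":0,"ry":0,"rz":0,"fingers":0},{"x":0,"y":0,"z":-16,"rx":0,"ry":0,"rz":0,"fingers":0}]'
python3 - <<'E'
from h import *
rel([440,100,250]);rel([654.5,-96.5,230])
E
```

```text
t: 15.45
eef_pos: [424.0, 325.9, 88.7]
ee_rot: [2.368, 2.064, 0.003]
contact_force: [-0.4, -0.1, -2.2]
width: 25.1
grip_force: 96.7
t: 16.45
eef_pos: [427.1, 328.3, 256.0]
ee_rot: [2.366, 2.063, 0.021]
contact_force: [0.2, 0.5, 0.6]
width: 85.4
grip_force: 0.0
tool-axes cm: [-22.44   4.38   0.45] R [[0.14, 0.99, 0.01], [0.99, -0.14, 0.01], [0.01, 0.01, -1.0]]
tool-axes cm: [-39.    28.29   2.57] R [[0.14, 0.99, 0.01], [0.99, -0.14, 0.01], [0.01, 0.01, -1.0]]
```

```bash
python3 -m jog '[{"x":-2,"y":0.3,"z":0,"rx":0,"ry":0,"rz":0,"fingers":0},{"x":-5.5,"y":0.9,"z":0,"rx":0,"ry":0,"rz":-1,"fingers":0},{"x":-9,"y":1.6,"z":0,"rx":0,"ry":0,"rz":-2,"fingers":0},{"x":-12.5,"y":2.3,"z":0,"rx":0,"ry":0,"rz":-3,"fingers":0},{"x":-16,"y":3,"z":0,"rx":0,"ry":0,"rz":-4,"fingers":0},{"x":-19.5,"y":3.7,"z":0,"rx":0,"ry":0,"rz":-5,"fingers":0},{"x":-22.5,"y":5,"z":0,"rx":0,"ry":0,"rz":-6,"fingers":0},{"x":-24.5,"y":7.8,"z":0,"rx":0,"ry":0,"rz":-7,"fingers":0},{"x":-26.6,"y":10.7,"z":0,"rx":0,"ry":0,"rz":-8,"fingers":0},{"x":-28.6,"y":13.6,"z":0,"rx":0,"ry":0,"rz":-8.7,"fingers":0},{"x":-30.6,"y":16.5,"z":0,"rx":0,"ry":0,"rz":-8.7,"fingers":0},{"x":-32.6,"y":19.4,"z":0,"rx":0,"ry":0,"rz":-8.7,"fingers":0}]'
python3 -m jog '[{"x":0,"y":0,"z":0,"rx":0,"ry":0,"rz":0,"fingers":0}]'
python3 - <<'E'
from h import *
rel([654.5,-96.5,98])
E
```

```text
t: 17.45
eef_pos: [571.6, -25.0, 247.3]
ee_rot: [-2.205, -2.237, 0.0]
contact_force: [-0.1, 0.4, -0.4]
width: 85.2
grip_force: 0.0
t: 17.53
eef_pos: [575.4, -27.8, 246.9]
ee_rot: [2.207, 2.231, 0.001]
contact_force: [0.5, -0.3, 0.1]
width: 85.2
grip_force: 0.0
tool-axes cm: [-6.92  7.79 14.93] R [[-0.01, 1.0, 0.0], [1.0, 0.01, -0.0], [-0.0, 0.0, -1.0]]
```

```bash
python3 -m jog '[{"x":-2,"y":2.2,"z":0,"rx":0,"ry":0,"rz":0,"fingers":0},{"x":-4.5,"y":5,"z":2,"rx":0,"ry":0,"rz":0,"fingers":0},{"x":-6.9,"y":7.7,"z":4,"rx":0,"ry":0,"rz":0,"fingers":0},{"x":-6.9,"y":7.7,"z":6,"rx":0,"ry":0,"rz":0,"fingers":0},{"x":-6.9,"y":7.7,"z":9,"rx":0,"ry":0,"rz":0,"fingers":0},{"x":-6.9,"y":7.7,"z":12,"rx":0,"ry":0,"rz":0,"fingers":0},{"x":-6.9,"y":7.7,"z":14,"rx":0,"ry":0,"rz":0,"fingers":0},{"x":-6.9,"y":7.7,"z":14.9,"rx":0,"ry":0,"rz":0,"fingers":0},{"x":-6.9,"y":7.7,"z":14.9,"rx":0,"ry":0,"rz":0,"fingers":0}]' 100
python3 -m jog '[{"x":0,"y":0,"z":0,"rx":0,"ry":0,"rz":0,"fingers":255},{"x":0,"y":0,"z":0,"rx":0,"ry":0,"rz":0,"fingers":255},{"x":0,"y":0,"z":0,"rx":0,"ry":0,"rz":0,"fingers":255},{"x":0,"y":0,"z":0,"rx":0,"ry":0,"rz":0,"fingers":255},{"x":0,"y":0,"z":0,"rx":0,"ry":0,"rz":0,"fingers":255},{"x":0,"y":0,"z":0,"rx":0,"ry":0,"rz":0,"fingers":255},{"x":0,"y":0,"z":0,"rx":0,"ry":0,"rz":0,"fingers":255},{"x":0,"y":0,"z":0,"rx":0,"ry":0,"rz":0,"fingers":255},{"x":0,"y":0,"z":0,"rx":0,"ry":0,"rz":0,"fingers":255}]' 100
python3 - <<'E'
from h import *
rel([440,100,230]); rel([413.6,257.4,230])
E
```

```text
t: 18.28
eef_pos: [646.1, -90.5, 95.5]
ee_rot: [-2.201, -2.234, 0.005]
contact_force: [-0.2, -0.6, 0.2]
width: 85.7
grip_force: 0.0
t: 19.03
eef_pos: [650.2, -91.7, 100.6]
ee_rot: [2.203, 2.236, 0.003]
contact_force: [0.1, -0.0, 5.5]
width: 22.4
grip_force: 97.7
tool-axes cm: [ 19.48 -20.69 -13.02] R [[-0.01, 1.0, 0.0], [1.0, 0.02, -0.0], [-0.0, 0.0, -1.0]]
tool-axes cm: [ 35.25 -23.1  -13.03] R [[-0.01, 1.0, 0.0], [1.0, 0.02, -0.0], [-0.0, 0.0, -1.0]]
```

```bash
python3 -m jog '[{"x":0,"y":0,"z":-0.5,"rx":0,"ry":0,"rz":0,"fingers":255},{"x":0,"y":0,"z":-1.5,"rx":0,"ry":0,"rz":0,"fingers":255},{"x":0,"y":0,"z":-3,"rx":0,"ry":0,"rz":0,"fingers":255},{"x":0,"y":0,"z":-5,"rx":0,"ry":0,"rz":0,"fingers":255},{"x":0,"y":0,"z":-7,"rx":0,"ry":0,"rz":0,"fingers":255},{"x":0,"y":0,"z":-9,"rx":0,"ry":0,"rz":0,"fingers":255},{"x":0.5,"y":-0.5,"z":-11,"rx":0,"ry":0,"rz":0,"fingers":255},{"x":1.7,"y":-1.8,"z":-12,"rx":0,"ry":0,"rz":0,"fingers":255},{"x":3.5,"y":-3.7,"z":-12,"rx":0,"ry":0,"rz":0,"fingers":255},{"x":5.5,"y":-5.8,"z":-12,"rx":0,"ry":0,"rz":0,"fingers":255},{"x":7.5,"y":-7.9,"z":-12,"rx":0,"ry":0,"rz":0,"fingers":255},{"x":9.5,"y":-10,"z":-12,"rx":0,"ry":0,"rz":0,"fingers":255}]'
python3 -m jog '[{"x":2,"y":-2.1,"z":0,"rx":0,"ry":0,"rz":0,"fingers":255},{"x":4,"y":-4.2,"z":0,"rx":0,"ry":0,"rz":1,"fingers":255},{"x":6,"y":-6.4,"z":0,"rx":0,"ry":0,"rz":2,"fingers":255},{"x":8,"y":-8.5,"z":0,"rx":0,"ry":0,"rz":3,"fingers":255},{"x":10,"y":-10.5,"z":0,"rx":0,"ry":0,"rz":4,"fingers":255},{"x":12.2,"y":-11.6,"z":0,"rx":0,"ry":0,"rz":5,"fingers":255},{"x":14.8,"y":-12.2,"z":0,"rx":0,"ry":0,"rz":6,"fingers":255},{"x":17.5,"y":-12.6,"z":0,"rx":0,"ry":0,"rz":7,"fingers":255},{"x":20.2,"y":-12.9,"z":0,"rx":0,"ry":0,"rz":8,"fingers":255},{"x":23,"y":-13.1,"z":0,"rx":0,"ry":0,"rz":8.7,"fingers":255},{"x":25,"y":-13.1,"z":0,"rx":0,"ry":0,"rz":8.7,"fingers":255},{"x":25.7,"y":-13.1,"z":0,"rx":0,"ry":0,"rz":8.7,"fingers":255}]'
python3 -m jog '[{"x":0,"y":0,"z":0,"rx":0,"ry":0,"rz":0,"fingers":255},{"x":0,"y":0,"z":0,"rx":0,"ry":0,"rz":0,"fingers":255}]'
python3 - <<'E'
from h import *
rel([413.6,258,77.1])
E
```

```text
t: 20.03
eef_pos: [545.7, 2.8, 218.8]
ee_rot: [-2.204, -2.237, 0.001]
contact_force: [0.4, 0.8, -1.7]
width: 22.4
grip_force: 98.1
t: 21.03
eef_pos: [411.9, 259.2, 219.0]
ee_rot: [-2.364, -2.067, -0.0]
contact_force: [-0.1, -0.4, -1.8]
width: 22.1
grip_force: 98.2
t: 21.2
eef_pos: [412.2, 256.5, 218.8]
ee_rot: [2.367, 2.065, -0.002]
contact_force: [-0.2, -0.1, -2.2]
width: 22.3
grip_force: 98.2
tool-axes cm: [ 0.19  0.13 14.17] R [[0.14, 0.99, -0.0], [0.99, -0.14, -0.0], [-0.0, -0.0, -1.0]]
```

```bash
python3 -m jog '[{"x":0.2,"y":0.1,"z":1,"rx":0,"ry":0,"rz":0,"fingers":255},{"x":0.2,"y":0.1,"z":3,"rx":0,"ry":0,"rz":0,"fingers":255},{"x":0.2,"y":0.1,"z":5,"rx":0,"ry":0,"rz":0,"fingers":255},{"x":0.2,"y":0.1,"z":7,"rx":0,"ry":0,"rz":0,"fingers":255},{"x":0.2,"y":0.1,"z":9,"rx":0,"ry":0,"rz":0,"fingers":255},{"x":0.2,"y":0.1,"z":11,"rx":0,"ry":0,"rz":0,"fingers":255},{"x":0.2,"y":0.1,"z":12.5,"rx":0,"ry":0,"rz":0,"fingers":255},{"x":0.2,"y":0.1,"z":13.5,"rx":0,"ry":0,"rz":0,"fingers":255},{"x":0.2,"y":0.1,"z":14,"rx":0,"ry":0,"rz":0,"fingers":255},{"x":0.2,"y":0.1,"z":14.2,"rx":0,"ry":0,"rz":0,"fingers":255},{"x":0.2,"y":0.1,"z":14.2,"rx":0,"ry":0,"rz":0,"fingers":255},{"x":0.2,"y":0.1,"z":14.2,"rx":0,"ry":0,"rz":0,"fingers":255}]'
python3 -m jog '[{"x":0,"y":0,"z":0,"rx":0,"ry":0,"rz":0,"fingers":0},{"x":0,"y":0,"z":0,"rx":0,"ry":0,"rz":0,"fingers":0},{"x":0,"y":0,"z":0,"rx":0,"ry":0,"rz":0,"fingers":0},{"x":0,"y":0,"z":0,"rx":0,"ry":0,"rz":0,"fingers":0},{"x":0,"y":0,"z":0,"rx":0,"ry":0,"rz":0,"fingers":0},{"x":0,"y":0,"z":0,"rx":0,"ry":0,"rz":0,"fingers":0},{"x":0,"y":0,"z":-2,"rx":0,"ry":0,"rz":0,"fingers":0},{"x":0,"y":0,"z":-5,"rx":0,"ry":0,"rz":0,"fingers":0},{"x":0,"y":0,"z":-9,"rx":0,"ry":0,"rz":0,"fingers":0},{"x":0,"y":0,"z":-13,"rx":0,"ry":0,"rz":0,"fingers":0},{"x":0,"y":0,"z":-17,"rx":0,"ry":0,"rz":0,"fingers":0},{"x":0,"y":0,"z":-17,"rx":0,"ry":0,"rz":0,"fingers":0}]'
python3 - <<'E'
from h import *
rel([440,80,250]);rel([655,-17,250])
E
```

```text
t: 22.2
eef_pos: [414.7, 258.8, 77.5]
ee_rot: [2.369, 2.063, 0.002]
contact_force: [0.7, -0.2, -1.3]
width: 22.3
grip_force: 98.1
t: 23.2
eef_pos: [418.8, 261.2, 256.0]
ee_rot: [2.364, 2.062, 0.024]
contact_force: [2.3, 1.0, 1.2]
width: 84.9
grip_force: 0.0
tool-axes cm: [-17.67   4.56   0.51] R [[0.14, 0.99, 0.01], [0.99, -0.14, 0.01], [0.01, 0.01, -1.0]]
tool-axes cm: [-24.35  27.18   0.76] R [[0.14, 0.99, 0.01], [0.99, -0.14, 0.01], [0.01, 0.01, -1.0]]
```

```bash
python3 -m jog '[{"x":-2,"y":0.4,"z":0,"rx":0,"ry":0,"rz":-5,"fingers":0},{"x":-5,"y":1.2,"z":0,"rx":0,"ry":0,"rz":-12,"fingers":0},{"x":-8.5,"y":2,"z":0,"rx":0,"ry":0,"rz":-19,"fingers":0},{"x":-12,"y":3,"z":0,"rx":0,"ry":0,"rz":-26,"fingers":0},{"x":-15,"y":4,"z":0,"rx":0,"ry":0,"rz":-33,"fingers":0},{"x":-17.7,"y":6,"z":0,"rx":0,"ry":0,"rz":-40,"fingers":0},{"x":-18.7,"y":9,"z":0,"rx":0,"ry":0,"rz":-47,"fingers":0},{"x":-19.7,"y":12,"z":0,"rx":0,"ry":0,"rz":-54,"fingers":0},{"x":-20.6,"y":15,"z":0,"rx":0,"ry":0,"rz":-61,"fingers":0},{"x":-21.6,"y":18,"z":0,"rx":0,"ry":0,"rz":-68,"fingers":0},{"x":-22.5,"y":21,"z":0,"rx":0,"ry":0,"rz":-75,"fingers":0},{"x":-23.5,"y":24,"z":0,"rx":0,"ry":0,"rz":-82,"fingers":0}]'
python3 -m jog '[{"x":0,"y":0,"z":0,"rx":0,"ry":0,"rz":-7,"fingers":60},{"x":0,"y":0,"z":0,"rx":0,"ry":0,"rz":-14,"fingers":60},{"x":0,"y":0,"z":0,"rx":0,"ry":0,"rz":-16.7,"fingers":60},{"x":0,"y":0,"z":0,"rx":0,"ry":0,"rz":-16.7,"fingers":60},{"x":0,"y":0,"z":0,"rx":0,"ry":0,"rz":-16.7,"fingers":60},{"x":0,"y":0,"z":0,"rx":0,"ry":0,"rz":-16.7,"fingers":60}]' 20
python3 - <<'E'
from h import *
p,W=cloud("wrist"); save(p,"w3.png"); z=W[...,2]
m=(abs(W[...,0]-655)<40)&(abs(W[...,1]+17)<40)&(z>52)&(z<62);q=W[m];print(np.round((np.percentile(q,99,axis=0)+np.percentile(q,1,axis=0))/2,1),np.ptp(q,axis=0).round())
print(bot.state()["eef_pos"]); rel([655,-17,46])
p,W=cloud("top"); save(p[100:330,80:560],"t3.png"); z=W[...,2]
m=(W[...,0]>350)&(W[...,0]<500)&(W[...,1]>200)&(W[...,1]<450)&(z>90); 
n,l,st,ce=cv2.connectedComponentsWithStats(m.astype(np.uint8))
for i in range(1,n):
    if st[i,4]>60: q=W[l==i]; q=q[q[:,2]>np.percentile(q[:,2],90)-5]; print("cap",np.median(q,0).round(),st[i,4])
E
```

```text
t: 24.2
eef_pos: [620.8, -7.4, 246.4]
ee_rot: [-0.473, -3.105, -0.0]
contact_force: [1.3, 0.8, 1.2]
width: 85.2
grip_force: 0.0
t: 24.7
eef_pos: [619.5, -6.5, 246.8]
ee_rot: [-0.028, -3.141, -0.0]
contact_force: [0.4, -0.2, 0.1]
width: 65.2
grip_force: 0.0
[655.8 -17.4  57.2] [58. 57.  9.]
[619.4914307   -6.54352264 246.88874396]
tool-axes cm: [-3.57 -0.98 20.09] R [[-1.0, 0.02, -0.0], [0.02, 1.0, -0.0], [0.0, -0.0, -1.0]]
cap [431. 397. 140.] 823
cap [421. 325. 120.] 343
cap [415. 255. 105.] 237
```

View pics/w3.png

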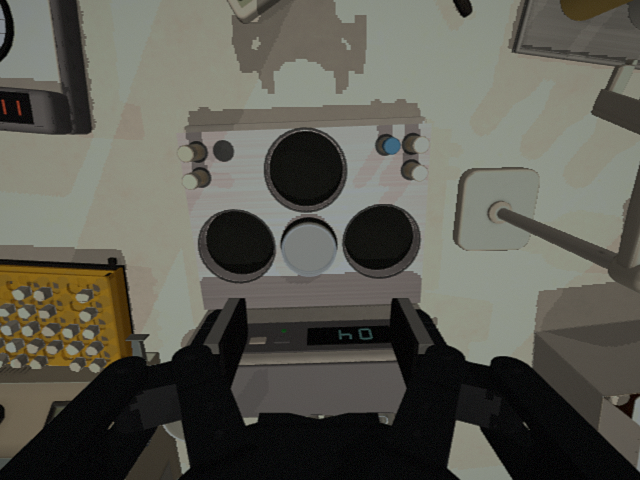

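View pics/t3.png

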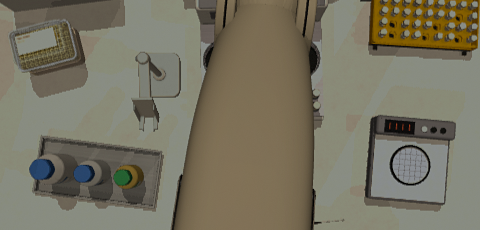

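The three bottles stand upright in the tray, and the dish (309,247) is free on its pad between the empty wells.

```bash
python3 -m jog '[{"x":-1.5,"y":-0.5,"z":2,"rx":0,"ry":0,"rz":0,"fingers":45},{"x":-3.6,"y":-1,"z":4,"rx":0,"ry":0,"rz":0,"fingers":45},{"x":-3.6,"y":-1,"z":7,"rx":0,"ry":0,"rz":0,"fingers":45},{"x":-3.6,"y":-1,"z":10,"rx":0,"ry":0,"rz":0,"fingers":45},{"x":-3.6,"y":-1,"z":13,"rx":0,"ry":0,"rz":0,"fingers":45},{"x":-3.6,"y":-1,"z":16,"rx":0,"ry":0,"rz":0,"fingers":45},{"x":-3.6,"y":-1,"z":18,"rx":0,"ry":0,"rz":0,"fingers":45},{"x":-3.6,"y":-1,"z":19.3,"rx":0,"ry":0,"rz":0,"fingers":45},{"x":-3.6,"y":-1,"z":19.7,"rx":0,"ry":0,"rz":0,"fingers":45},{"x":-3.6,"y":-1,"z":19.7,"rx":0,"ry":0,"rz":0,"fingers":45},{"x":-3.6,"y":-1,"z":19.7,"rx":0,"ry":0,"rz":0,"fingers":45}]' 20
python3 - <<'E'
from h import *
rel([655.5,-17.2,46])
p,W=cloud("wrist"); save(p,"w4.png"); p,W=cloud("side"); save(cv2.resize(p[190:310,300:460],None,fx=4,fy=4),"s4.png")
E
```

```text
t: 25.72
eef_pos: [656.6, -17.3, 51.3]
ee_rot: [0.027, 3.139, -0.0]
contact_force: [0.2, -0.1, 0.1]
width: 70.5
grip_force: 0.0
tool-axes cm: [0.11 0.01 0.53] R [[-1.0, 0.02, 0.0], [0.02, 1.0, -0.0], [-0.0, -0.0, -1.0]]
```

View pics/s4.png

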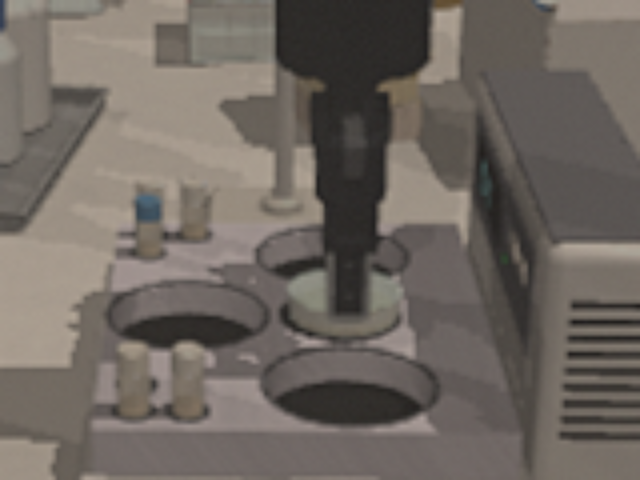

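View pics/w4.png

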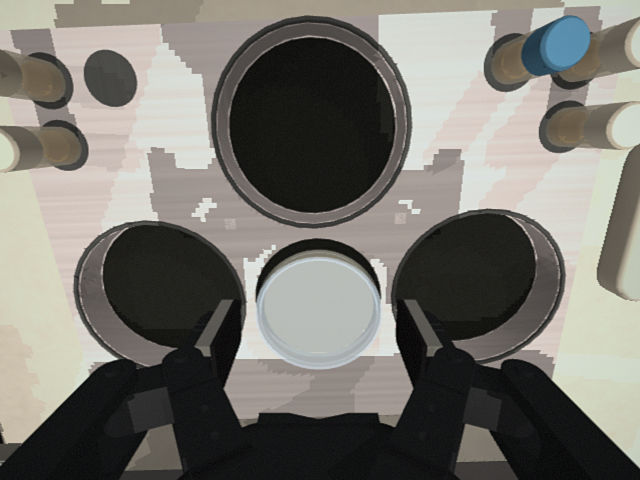

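The fingers straddle the dish (320,310) evenly. I'll go 4 mm lower and close gently.

```bash
python3 -m jog '[{"x":0.1,"y":0,"z":0.2,"rx":0,"ry":0,"rz":0,"fingers":45},{"x":0.1,"y":0,"z":0.4,"rx":0,"ry":0,"rz":0,"fingers":45},{"x":0.1,"y":0,"z":0.4,"rx":0,"ry":0,"rz":0,"fingers":45},{"x":0.1,"y":0,"z":0.4,"rx":0,"ry":0,"rz":0,"fingers":255},{"x":0.1,"y":0,"z":0.4,"rx":0,"ry":0,"rz":0,"fingers":255},{"x":0.1,"y":0,"z":0.4,"rx":0,"ry":0,"rz":0,"fingers":255},{"x":0.1,"y":0,"z":0.4,"rx":0,"ry":0,"rz":0,"fingers":255},{"x":0.1,"y":0,"z":0.4,"rx":0,"ry":0,"rz":0,"fingers":255}]' 25
```

```text
t: 26.48
eef_pos: [654.5, -17.2, 46.9]
ee_rot: [0.027, 3.141, -0.0]
contact_force: [-2.2, 0.3, 5.0]
width: 59.2
grip_force: 26.0
```

```bash
python3 -m jog '[{"x":0,"y":0,"z":-0.4,"rx":0,"ry":0,"rz":0,"fingers":255},{"x":0,"y":0,"z":-1.2,"rx":0,"ry":0,"rz":0,"fingers":255},{"x":0,"y":0,"z":-2.2,"rx":0,"ry":0,"rz":0,"fingers":255},{"x":0,"y":0,"z":-4,"rx":0,"ry":0,"rz":0,"fingers":255},{"x":0,"y":0,"z":-6,"rx":0,"ry":0,"rz":0,"fingers":255},{"x":0,"y":0,"z":-8,"rx":0,"ry":0,"rz":0,"fingers":255},{"x":0,"y":0,"z":-10,"rx":0,"ry":0,"rz":0,"fingers":255},{"x":0,"y":0,"z":-11,"rx":0,"ry":0,"rz":0,"fingers":255},{"x":0,"y":0,"z":-11,"rx":0,"ry":0,"rz":0,"fingers":255}]'
python3 - <<'E'
from h import *
p,W=cloud("wrist"); save(p,"w5.png"); z=W[...,2]
s=bot.state(); e=s["eef_pos"]
m=(abs(W[...,0]-e[0])<32)&(abs(W[...,1]-e[1])<26)&(z>e[2]-15)&(z<e[2]+25); q=W[m]
A=np.c_[q[:,:2]-e[:2],np.ones(len(q))]; print("dish top plane",np.linalg.lstsq(A,q[:,2]-e[2],rcond=None)[0],len(q)); rel([434.4,-317.5,150])
E
```

```text
t: 27.23
eef_pos: [657.1, -17.5, 160.0]
ee_rot: [0.027, 3.134, -0.001]
contact_force: [1.0, 0.4, 0.2]
width: 59.3
grip_force: 27.0
dish top plane [ 3.37817683e-02 -1.71740773e-03  1.10932998e+01] 11967
tool-axes cm: [ 21.63 -30.38   0.72] R [[-1.0, 0.02, 0.0], [0.02, 1.0, -0.0], [-0.0, -0.0, -1.0]]
```

View pics/w5.png

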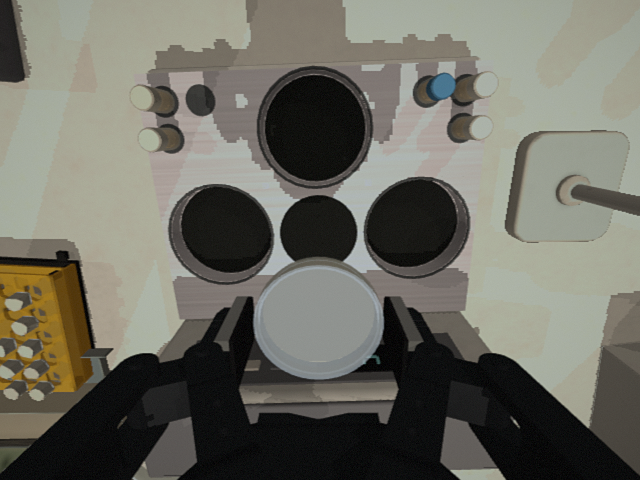

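The dish is held level between the pads, centre at (320,320). Next it goes to the counter.

```bash
python3 -m jog '[{"x":0.5,"y":-0.7,"z":0,"rx":0,"ry":0,"rz":0,"fingers":255},{"x":1.7,"y":-2.4,"z":0,"rx":0,"ry":0,"rz":0,"fingers":255},{"x":3.4,"y":-4.8,"z":0,"rx":0,"ry":0,"rz":0,"fingers":255},{"x":5.1,"y":-7.2,"z":0,"rx":0,"ry":0,"rz":0,"fingers":255},{"x":6.8,"y":-9.6,"z":0,"rx":0,"ry":0,"rz":0,"fingers":255},{"x":8.5,"y":-12,"z":0,"rx":0,"ry":0,"rz":0,"fingers":255},{"x":10.2,"y":-14.4,"z":0,"rx":0,"ry":0,"rz":0,"fingers":255},{"x":11.9,"y":-16.8,"z":0,"rx":0,"ry":0,"rz":0,"fingers":255},{"x":13.6,"y":-19.2,"z":0,"rx":0,"ry":0,"rz":0,"fingers":255},{"x":15.3,"y":-21.6,"z":0,"rx":0,"ry":0,"rz":0,"fingers":255},{"x":17,"y":-24,"z":0,"rx":0,"ry":0,"rz":0,"fingers":255},{"x":17.6,"y":-25,"z":0,"rx":0,"ry":0,"rz":0,"fingers":255}]'
python3 -m jog '[{"x":0,"y":0,"z":0,"rx":0,"ry":0,"rz":0,"fingers":255}]'
python3 - <<'E'
from h import *
p,W=cloud("wrist"); save(p,"w6.png"); np.save("w6.npy",W); z=W[...,2]
s=bot.state(); e=s["eef_pos"];print(e)
m=(abs(W[...,0]-e[0])<45)&(abs(W[...,1]-e[1])<45)&(z>e[2]+6)&(z<e[2]+16)
n,l,st,ce=cv2.connectedComponentsWithStats(cv2.erode(m.astype(np.uint8),np.ones((5,5))));i=1+np.argmax(st[1:,4]);q=W[l==i]
print("dish ctr rel",np.round((np.percentile(q,99.5,axis=0)+np.percentile(q,.5,axis=0))/2-e,1),np.ptp(q,axis=0).round(1))
g=cv2.cvtColor(p,cv2.COLOR_RGB2GRAY)
k=(W[...,0]>370)&(W[...,0]<490)&(W[...,1]>-370)&(W[...,1]<-265)&(z>37)&(z<50)&(g<80)
n,l,st,ce=cv2.connectedComponentsWithStats(k.astype(np.uint8))
for i in range(1,n):
    if st[i,4]>400: q=W[l==i]; print("ring",np.round((q.max(0)+q.min(0))/2,1),np.ptp(q,axis=0),st[i])
rel([434.4,-317.5,60])
E
```

```text
t: 28.28
eef_pos: [470.4, -265.7, 154.0]
ee_rot: [-0.032, -3.137, -0.002]
contact_force: [-0.4, 0.4, -0.5]
width: 58.9
grip_force: 27.0
t: 28.37
eef_pos: [471.6, -265.5, 154.3]
ee_rot: [-0.033, -3.139, -0.002]
contact_force: [0.2, 1.0, -0.1]
width: 59.2
grip_force: 27.0
[ 472.62982619 -264.43281085  154.58874563]
dish ctr rel [ 0.9 -0.8 11.3] [57.5 59.6  5.8]
ring [ 436.3 -317.5   42.7] [83.36620888 83.50063025  7.45222493] [ 194  137  110  109 2061]
tool-axes cm: [ 3.7  -5.4   9.46] R [[-1.0, 0.02, -0.0], [0.02, 1.0, 0.0], [0.0, 0.0, -1.0]]
```

View pics/w6.png

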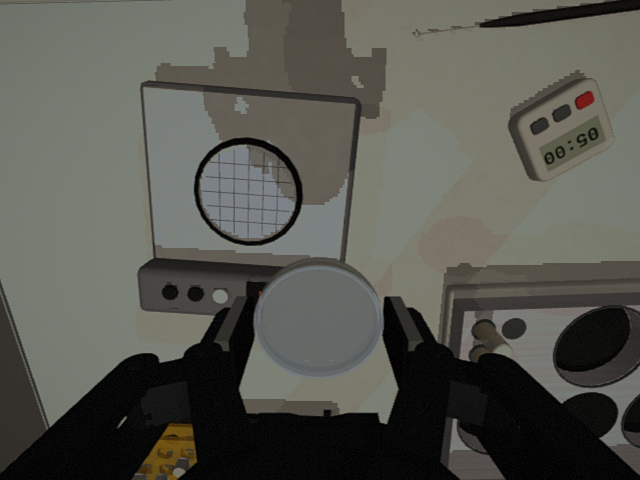

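The ring centre is at (248,191), which gives (436, -317.5) mm. The dish is centred on the tool within 1 mm.

```bash
python3 -m jog '[{"x":0.6,"y":-0.9,"z":0,"rx":0,"ry":0,"rz":0,"fingers":255},{"x":1.7,"y":-2.5,"z":0.5,"rx":0,"ry":0,"rz":0,"fingers":255},{"x":2.9,"y":-4.2,"z":1.5,"rx":0,"ry":0,"rz":0,"fingers":255},{"x":3.6,"y":-5.3,"z":3,"rx":0,"ry":0,"rz":0,"fingers":255},{"x":3.6,"y":-5.3,"z":5,"rx":0,"ry":0,"rz":0,"fingers":255},{"x":3.6,"y":-5.3,"z":7,"rx":0,"ry":0,"rz":0,"fingers":255},{"x":3.6,"y":-5.3,"z":8.5,"rx":0,"ry":0,"rz":0,"fingers":255},{"x":3.6,"y":-5.3,"z":9.3,"rx":0,"ry":0,"rz":0,"fingers":255},{"x":3.6,"y":-5.3,"z":9.3,"rx":0,"ry":0,"rz":0,"fingers":255},{"x":3.6,"y":-5.3,"z":9.3,"rx":0,"ry":0,"rz":0,"fingers":255}]'
python3 - <<'E'
from h import *
rel([435,-316.7,43.5])
E
```

```text
t: 29.25
eef_pos: [437.4, -316.0, 62.7]
ee_rot: [-0.025, -3.141, -0.001]
contact_force: [-0.4, -0.7, -0.5]
width: 59.0
grip_force: 27.0
tool-axes cm: [ 0.24 -0.07  1.92] R [[-1.0, 0.02, -0.0], [0.02, 1.0, 0.0], [0.0, 0.0, -1.0]]
```

```bash
python3 -m jog '[{"x":0.2,"y":-0.1,"z":0.4,"rx":0,"ry":0,"rz":0,"fingers":255},{"x":0.2,"y":-0.1,"z":0.9,"rx":0,"ry":0,"rz":0,"fingers":255},{"x":0.2,"y":-0.1,"z":1.3,"rx":0,"ry":0,"rz":0,"fingers":255},{"x":0.2,"y":-0.1,"z":1.6,"rx":0,"ry":0,"rz":0,"fingers":255},{"x":0.2,"y":-0.1,"z":1.75,"rx":0,"ry":0,"rz":0,"fingers":255},{"x":0.2,"y":-0.1,"z":1.85,"rx":0,"ry":0,"rz":0,"fingers":255},{"x":0.2,"y":-0.1,"z":1.85,"rx":0,"ry":0,"rz":0,"fingers":255},{"x":0.2,"y":-0.1,"z":1.85,"rx":0,"ry":0,"rz":0,"fingers":255}]'
python3 - <<'E'
from h import *
rel([435,-316.7,43.5])
E
```

```text
t: 29.92
eef_pos: [435.2, -317.5, 44.5]
ee_rot: [-0.027, -3.141, -0.0]
contact_force: [-0.5, 0.4, 0.5]
width: 58.9
grip_force: 27.1
tool-axes cm: [0.03 0.08 0.1 ] R [[-1.0, 0.02, -0.0], [0.02, 1.0, 0.0], [0.0, 0.0, -1.0]]
```

```bash
python3 -m jog '[{"x":0,"y":0,"z":0.1,"rx":0,"ry":0,"rz":0,"fingers":255},{"x":0,"y":0,"z":0.1,"rx":0,"ry":0,"rz":0,"fingers":255},{"x":0,"y":0,"z":0.1,"rx":0,"ry":0,"rz":0,"fingers":45},{"x":0,"y":0,"z":0.1,"rx":0,"ry":0,"rz":0,"fingers":45},{"x":0,"y":0,"z":0.1,"rx":0,"ry":0,"rz":0,"fingers":45},{"x":0,"y":0,"z":0.1,"rx":0,"ry":0,"rz":0,"fingers":45},{"x":0,"y":0,"z":-1,"rx":0,"ry":0,"rz":0,"fingers":45},{"x":0,"y":0,"z":-3,"rx":0,"ry":0,"rz":0,"fingers":45},{"x":0,"y":0,"z":-6,"rx":0,"ry":0,"rz":0,"fingers":45},{"x":0,"y":0,"z":-10,"rx":0,"ry":0,"rz":0,"fingers":45},{"x":0,"y":0,"z":-14,"rx":0,"ry":0,"rz":0,"fingers":45},{"x":0,"y":0,"z":-18,"rx":0,"ry":0,"rz":0,"fingers":0}]'
python3 - <<'E'
from h import *
p,W=cloud("wrist"); save(p,"w7.png"); z=W[...,2]
print(bot.state()["eef_pos"])
m=(abs(W[...,0]-436)<30)&(abs(W[...,1]+317.5)<30)&(z>48)&(z<62);q=W[m];print(len(q),np.round((np.percentile(q,99.5,axis=0)+np.percentile(q,.5,axis=0))/2,1),np.ptp(q,axis=0).round())
A=np.c_[q[:,:2]-[436,-317],np.ones(len(q))]; print(np.linalg.lstsq(A,q[:,2],rcond=None)[0])
rel([440,60,250]);rel([414.6,258.8,250])
E
```

```text
t: 30.92
eef_pos: [434.9, -317.1, 226.9]
ee_rot: [0.027, 3.141, -0.0]
contact_force: [0.4, -1.3, -0.2]
width: 80.4
grip_force: 0.0
[ 438.91505916 -320.75622257  236.40949038]
1255 [ 435.8 -317.3   54.5] [60. 60. 14.]
[ 1.50758056e-02 -9.83825705e-03  5.09318344e+01]
tool-axes cm: [ 0.52 38.06 -1.75] R [[-1.0, 0.02, 0.01], [0.02, 1.0, -0.01], [-0.01, -0.01, -1.0]]
tool-axes cm: [ 3.39 57.89 -1.99] R [[-1.0, 0.02, 0.01], [0.02, 1.0, -0.01], [-0.01, -0.01, -1.0]]
```

View pics/w7.png

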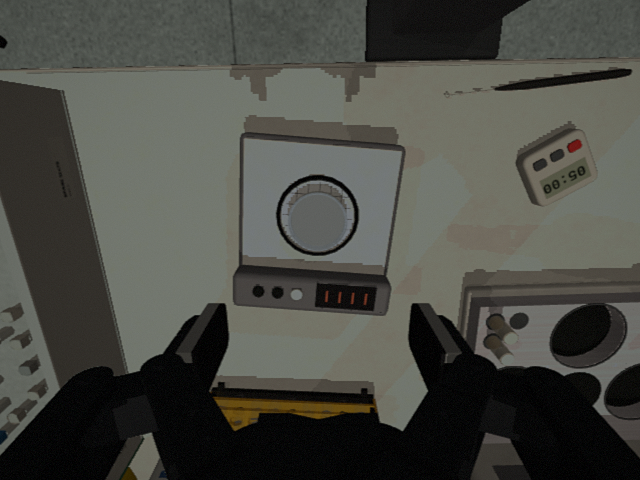

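The dish lies inside the ring: dish (320,220), ring (317,215). Now the bottles go back, short one first.

```bash
python3 -m jog '[{"x":0,"y":2,"z":-1,"rx":0,"ry":0,"rz":4,"fingers":0},{"x":0.2,"y":5.5,"z":-1,"rx":0,"ry":0,"rz":11,"fingers":0},{"x":0.4,"y":9,"z":-1,"rx":0,"ry":0,"rz":18,"fingers":0},{"x":0.6,"y":13,"z":-1,"rx":0,"ry":0,"rz":25,"fingers":0},{"x":0.8,"y":17,"z":-1,"rx":0,"ry":0,"rz":32,"fingers":0},{"x":1,"y":21,"z":-1,"rx":0,"ry":0,"rz":39,"fingers":0},{"x":1.2,"y":25,"z":-1,"rx":0,"ry":0,"rz":46,"fingers":0},{"x":1.5,"y":29,"z":-1,"rx":0,"ry":0,"rz":53,"fingers":0},{"x":1.8,"y":33,"z":-1,"rx":0,"ry":0,"rz":60,"fingers":0},{"x":2.1,"y":37,"z":-1,"rx":0,"ry":0,"rz":67,"fingers":0},{"x":2.4,"y":41,"z":-1,"rx":0,"ry":0,"rz":74,"fingers":0},{"x":2.7,"y":45,"z":-1,"rx":0,"ry":0,"rz":81,"fingers":0}]'
python3 -m jog '[{"x":0,"y":0,"z":0,"rx":0,"ry":0,"rz":7,"fingers":0},{"x":0,"y":0,"z":0,"rx":0,"ry":0,"rz":14,"fingers":0},{"x":0,"y":0,"z":0,"rx":0,"ry":0,"rz":17.7,"fingers":0},{"x":0,"y":0,"z":0,"rx":0,"ry":0,"rz":17.7,"fingers":0},{"x":0,"y":0,"z":0,"rx":0,"ry":0,"rz":17.7,"fingers":0}]'
python3 - <<'E'
from h import *
p,W=cloud("wrist"); z=W[...,2]; hsv=cv2.cvtColor(p,cv2.COLOR_RGB2HSV);H=hsv[...,0];S=hsv[...,1]
reg=(W[...,0]>350)&(W[...,0]<500)&(W[...,1]>200)&(W[...,1]<460)&(z>80)&(S>90)
for nm,lo,hi in [("blue",95,130),("green",40,90)]:
    n,l,st,ce=cv2.connectedComponentsWithStats((reg&(H>lo)&(H<hi)).astype(np.uint8))
    for i in range(1,n):
        if st[i,4]>150: q=W[l==i]; t=np.percentile(q[:,2],85); q=q[q[:,2]>t-4]; print(nm,round(t),np.round((q.max(0)+q.min(0))/2,1))
rel([414.6,258.8,78])
E
```

```text
t: 31.97
eef_pos: [418.4, 95.0, 235.2]
ee_rot: [1.902, 2.499, 0.002]
contact_force: [0.5, 1.0, -0.2]
width: 85.3
grip_force: 0.0
t: 32.38
eef_pos: [418.8, 93.4, 234.9]
ee_rot: [2.256, 2.185, 0.001]
contact_force: [0.7, 0.4, 0.4]
width: 85.5
grip_force: 0.0
green 106 [415.6 248.7 104.6]
tool-axes cm: [16.52 -0.97 15.68] R [[0.03, 1.0, 0.0], [1.0, -0.03, 0.0], [0.0, 0.0, -1.0]]
```

```bash
python3 -m jog '[{"x":2,"y":-0.1,"z":-0.5,"rx":0,"ry":0,"rz":1,"fingers":0},{"x":5,"y":-0.3,"z":-1,"rx":0,"ry":0,"rz":3,"fingers":0},{"x":8.5,"y":-0.5,"z":-1,"rx":0,"ry":0,"rz":6,"fingers":0},{"x":12,"y":-0.7,"z":-1,"rx":0,"ry":0,"rz":6,"fingers":0},{"x":15,"y":-0.8,"z":-1,"rx":0,"ry":0,"rz":6,"fingers":0},{"x":16.1,"y":-0.9,"z":-1,"rx":0,"ry":0,"rz":6,"fingers":0},{"x":16.1,"y":-0.9,"z":1,"rx":0,"ry":0,"rz":6,"fingers":0},{"x":16.1,"y":-0.9,"z":4,"rx":0,"ry":0,"rz":6,"fingers":0},{"x":16.1,"y":-0.9,"z":7,"rx":0,"ry":0,"rz":6,"fingers":0},{"x":16.1,"y":-0.9,"z":9,"rx":0,"ry":0,"rz":6,"fingers":0},{"x":16.1,"y":-0.9,"z":9,"rx":0,"ry":0,"rz":6,"fingers":0},{"x":16.1,"y":-0.9,"z":9,"rx":0,"ry":0,"rz":6,"fingers":0}]' 100
python3 - <<'E'
from h import *
rel([414.6,254.5,75.5])
E
```

```text
t: 33.43
eef_pos: [414.4, 253.5, 143.7]
ee_rot: [-2.37, -2.061, 0.005]
contact_force: [0.1, 0.6, 0.5]
width: 85.4
grip_force: 0.0
tool-axes cm: [0.11 0.03 6.82] R [[0.14, 0.99, -0.0], [0.99, -0.14, -0.0], [-0.0, -0.0, -1.0]]
```

```bash
python3 -m jog '[{"x":0.1,"y":0,"z":2,"rx":0,"ry":0,"rz":0,"fingers":0},{"x":0.1,"y":0,"z":4.5,"rx":0,"ry":0,"rz":0,"fingers":0},{"x":0.1,"y":0,"z":6.3,"rx":0,"ry":0,"rz":0,"fingers":0},{"x":0.1,"y":0,"z":6.8,"rx":0,"ry":0,"rz":0,"fingers":0},{"x":0.1,"y":0,"z":6.8,"rx":0,"ry":0,"rz":0,"fingers":0},{"x":0.1,"y":0,"z":6.8,"rx":0,"ry":0,"rz":0,"fingers":255},{"x":0.1,"y":0,"z":6.8,"rx":0,"ry":0,"rz":0,"fingers":255},{"x":0.1,"y":0,"z":6.8,"rx":0,"ry":0,"rz":0,"fingers":255},{"x":0.1,"y":0,"z":6.8,"rx":0,"ry":0,"rz":0,"fingers":255},{"x":0.1,"y":0,"z":6.8,"rx":0,"ry":0,"rz":0,"fingers":255},{"x":0.1,"y":0,"z":6.8,"rx":0,"ry":0,"rz":0,"fingers":255},{"x":0.1,"y":0,"z":6.8,"rx":0,"ry":0,"rz":0,"fingers":255}]' 100
python3 -m jog '[{"x":0,"y":0,"z":0,"rx":0,"ry":0,"rz":0,"fingers":255},{"x":0,"y":0,"z":0,"rx":0,"ry":0,"rz":0,"fingers":255},{"x":0,"y":0,"z":-0.5,"rx":0,"ry":0,"rz":0,"fingers":255},{"x":0,"y":0,"z":-1.5,"rx":0,"ry":0,"rz":0,"fingers":255},{"x":0,"y":0,"z":-3,"rx":0,"ry":0,"rz":0,"fingers":255},{"x":0,"y":0,"z":-5,"rx":0,"ry":0,"rz":0,"fingers":255},{"x":0,"y":0,"z":-7.5,"rx":0,"ry":0,"rz":0,"fingers":255},{"x":0,"y":0,"z":-10,"rx":0,"ry":0,"rz":0,"fingers":255},{"x":0,"y":0,"z":-12,"rx":0,"ry":0,"rz":0,"fingers":255},{"x":0,"y":0,"z":-13,"rx":0,"ry":0,"rz":0,"fingers":255},{"x":0,"y":0,"z":-13.5,"rx":0,"ry":0,"rz":0,"fingers":255},{"x":0,"y":0,"z":-13.5,"rx":0,"ry":0,"rz":0,"fingers":255}]'
python3 - <<'E'
from h import *
rel([440,90,212]);rel([654.5,-96,212])
E
```

```text
t: 34.43
eef_pos: [416.5, 256.1, 77.6]
ee_rot: [2.37, 2.062, 0.004]
contact_force: [-0.8, 0.3, 5.4]
width: 22.6
grip_force: 98.7
t: 35.43
eef_pos: [415.8, 255.7, 212.2]
ee_rot: [2.37, 2.062, 0.002]
contact_force: [-0.6, 0.0, -0.5]
width: 22.5
grip_force: 98.0
tool-axes cm: [-16.07   4.69   0.02] R [[0.14, 0.99, 0.0], [0.99, -0.14, 0.0], [0.0, 0.0, -1.0]]
tool-axes cm: [-3.153e+01  2.851e+01  3.000e-02] R [[0.14, 0.99, 0.0], [0.99, -0.14, 0.0], [0.0, 0.0, -1.0]]
```

```bash
python3 -m jog '[{"x":-0.7,"y":0.2,"z":0,"rx":0,"ry":0,"rz":0,"fingers":255},{"x":-2.2,"y":0.5,"z":0,"rx":0,"ry":0,"rz":0,"fingers":255},{"x":-4.5,"y":1,"z":0,"rx":0,"ry":0,"rz":0,"fingers":255},{"x":-7,"y":1.6,"z":0,"rx":0,"ry":0,"rz":0,"fingers":255},{"x":-9.5,"y":2.3,"z":0,"rx":0,"ry":0,"rz":0,"fingers":255},{"x":-12,"y":3.1,"z":0,"rx":0,"ry":0,"rz":0,"fingers":255},{"x":-14.3,"y":4.2,"z":0,"rx":0,"ry":0,"rz":0,"fingers":255},{"x":-16.2,"y":5.8,"z":0,"rx":0,"ry":0,"rz":-1,"fingers":255},{"x":-17.8,"y":7.7,"z":0,"rx":0,"ry":0,"rz":-2,"fingers":255},{"x":-19.3,"y":9.8,"z":0,"rx":0,"ry":0,"rz":-3,"fingers":255},{"x":-20.8,"y":12,"z":0,"rx":0,"ry":0,"rz":-4,"fingers":255},{"x":-22.2,"y":14.2,"z":0,"rx":0,"ry":0,"rz":-5,"fingers":255}]'
python3 -m jog '[{"x":-1.2,"y":2.3,"z":0,"rx":0,"ry":0,"rz":-1,"fingers":255},{"x":-2.4,"y":4.6,"z":0,"rx":0,"ry":0,"rz":-2,"fingers":255},{"x":-3.6,"y":6.9,"z":0,"rx":0,"ry":0,"rz":-3,"fingers":255},{"x":-4.8,"y":9.2,"z":0,"rx":0,"ry":0,"rz":-3.7,"fingers":255},{"x":-6,"y":11.5,"z":0,"rx":0,"ry":0,"rz":-3.7,"fingers":255},{"x":-7,"y":13.4,"z":0,"rx":0,"ry":0,"rz":-3.7,"fingers":255},{"x":-7.6,"y":14.5,"z":0,"rx":0,"ry":0,"rz":-3.7,"fingers":255},{"x":-7.9,"y":14.9,"z":0,"rx":0,"ry":0,"rz":-3.7,"fingers":255},{"x":-7.9,"y":14.9,"z":0,"rx":0,"ry":0,"rz":-3.7,"fingers":255},{"x":-7.9,"y":14.9,"z":0,"rx":0,"ry":0,"rz":-3.7,"fingers":255}]'
python3 - <<'E'
from h import *
rel([654.5,-96,101.3])
E
```

```text
t: 36.43
eef_pos: [524.4, 14.4, 209.2]
ee_rot: [-2.276, -2.162, 0.005]
contact_force: [0.8, 0.8, -1.2]
width: 22.1
grip_force: 98.1
t: 37.27
eef_pos: [668.6, -70.4, 209.8]
ee_rot: [-2.205, -2.233, 0.003]
contact_force: [-1.3, 0.3, -1.8]
width: 22.5
grip_force: 98.2
tool-axes cm: [-2.55 -1.4  10.85] R [[-0.01, 1.0, -0.0], [1.0, 0.01, 0.0], [0.0, -0.0, -1.0]]
```

```bash
python3 -m jog '[{"x":-0.6,"y":-0.3,"z":0,"rx":0,"ry":0,"rz":0,"fingers":255},{"x":-1.6,"y":-0.8,"z":0,"rx":0,"ry":0,"rz":0,"fingers":255},{"x":-2.5,"y":-1.4,"z":0.7,"rx":0,"ry":0,"rz":0,"fingers":255},{"x":-2.5,"y":-1.4,"z":2.2,"rx":0,"ry":0,"rz":0,"fingers":255},{"x":-2.5,"y":-1.4,"z":4.2,"rx":0,"ry":0,"rz":0,"fingers":255},{"x":-2.5,"y":-1.4,"z":6.2,"rx":0,"ry":0,"rz":0,"fingers":255},{"x":-2.5,"y":-1.4,"z":8.2,"rx":0,"ry":0,"rz":0,"fingers":255},{"x":-2.5,"y":-1.4,"z":9.5,"rx":0,"ry":0,"rz":0,"fingers":255},{"x":-2.5,"y":-1.4,"z":10.3,"rx":0,"ry":0,"rz":0,"fingers":255},{"x":-2.5,"y":-1.4,"z":10.6,"rx":0,"ry":0,"rz":0,"fingers":255},{"x":-2.5,"y":-1.4,"z":10.8,"rx":0,"ry":0,"rz":0,"fingers":255},{"x":-2.5,"y":-1.4,"z":10.8,"rx":0,"ry":0,"rz":0,"fingers":255}]'
python3 - <<'E'
from h import *
rel([654.5,-96,101.1])
E
```

```text
t: 38.27
eef_pos: [656.9, -96.0, 104.1]
ee_rot: [2.206, 2.235, 0.001]
contact_force: [0.0, 0.4, -2.2]
width: 22.5
grip_force: 98.3
tool-axes cm: [-0.   -0.24  0.3 ] R [[-0.01, 1.0, 0.0], [1.0, 0.01, -0.0], [-0.0, 0.0, -1.0]]
```

```bash
python3 -m jog '[{"x":0,"y":-0.2,"z":0.1,"rx":0,"ry":0,"rz":0,"fingers":255},{"x":0,"y":-0.2,"z":0.2,"rx":0,"ry":0,"rz":0,"fingers":255},{"x":0,"y":-0.2,"z":0.25,"rx":0,"ry":0,"rz":0,"fingers":255},{"x":0,"y":-0.2,"z":0.25,"rx":0,"ry":0,"rz":0,"fingers":255}]'
python3 -m jog '[{"x":0,"y":0,"z":0,"rx":0,"ry":0,"rz":0,"fingers":0},{"x":0,"y":0,"z":0,"rx":0,"ry":0,"rz":0,"fingers":0},{"x":0,"y":0,"z":0,"rx":0,"ry":0,"rz":0,"fingers":0},{"x":0,"y":0,"z":0,"rx":0,"ry":0,"rz":0,"fingers":0},{"x":0,"y":0,"z":0,"rx":0,"ry":0,"rz":0,"fingers":0},{"x":0,"y":0,"z":0,"rx":0,"ry":0,"rz":0,"fingers":0},{"x":0,"y":0,"z":-2,"rx":0,"ry":0,"rz":0,"fingers":0},{"x":0,"y":0,"z":-5,"rx":0,"ry":0,"rz":0,"fingers":0},{"x":0,"y":0,"z":-8,"rx":0,"ry":0,"rz":0,"fingers":0},{"x":0,"y":0,"z":-11,"rx":0,"ry":0,"rz":0,"fingers":0},{"x":0,"y":0,"z":-14,"rx":0,"ry":0,"rz":0,"fingers":0},{"x":0,"y":0,"z":-15,"rx":0,"ry":0,"rz":0,"fingers":0}]'
python3 - <<'E'
from h import *
rel([440,90,250]);rel([424,326.5,250])
E
```

```text
t: 38.6
eef_pos: [654.7, -95.8, 101.4]
ee_rot: [2.206, 2.236, 0.001]
contact_force: [-0.4, 0.6, -2.0]
width: 22.1
grip_force: 98.3
t: 39.6
eef_pos: [656.9, -96.3, 256.9]
ee_rot: [2.202, 2.231, 0.007]
contact_force: [0.6, 0.2, 1.0]
width: 84.9
grip_force: 0.0
tool-axes cm: [ 18.92 -21.45   0.47] R [[-0.01, 1.0, 0.01], [1.0, 0.01, -0.0], [-0.0, 0.01, -1.0]]
tool-axes cm: [ 42.58 -22.74   0.41] R [[-0.01, 1.0, 0.01], [1.0, 0.01, -0.0], [-0.0, 0.01, -1.0]]
```

```bash
python3 -m jog '[{"x":1.3,"y":-1.5,"z":0,"rx":0,"ry":0,"rz":0,"fingers":0},{"x":3.8,"y":-4.3,"z":0,"rx":0,"ry":0,"rz":0,"fingers":0},{"x":6.3,"y":-7.2,"z":0,"rx":0,"ry":0,"rz":0,"fingers":0},{"x":8.8,"y":-10,"z":0,"rx":0,"ry":0,"rz":0,"fingers":0},{"x":11.3,"y":-12.9,"z":0,"rx":0,"ry":0,"rz":0,"fingers":0},{"x":13.8,"y":-15.7,"z":0,"rx":0,"ry":0,"rz":0,"fingers":0},{"x":16.3,"y":-18.6,"z":0,"rx":0,"ry":0,"rz":0,"fingers":0},{"x":18.9,"y":-21.2,"z":0,"rx":0,"ry":0,"rz":0,"fingers":0},{"x":22.5,"y":-21.8,"z":0,"rx":0,"ry":0,"rz":0,"fingers":0},{"x":26.3,"y":-22.1,"z":0,"rx":0,"ry":0,"rz":0,"fingers":0},{"x":30,"y":-22.3,"z":0,"rx":0,"ry":0,"rz":0,"fingers":0},{"x":33.5,"y":-22.5,"z":0,"rx":0,"ry":0,"rz":0,"fingers":0}]'
python3 -m jog '[{"x":3,"y":0,"z":0,"rx":0,"ry":0,"rz":3,"fingers":0},{"x":6,"y":0,"z":0,"rx":0,"ry":0,"rz":6,"fingers":0},{"x":8.5,"y":0,"z":0,"rx":0,"ry":0,"rz":8.4,"fingers":0},{"x":9,"y":0,"z":0,"rx":0,"ry":0,"rz":8.4,"fingers":0},{"x":9,"y":0,"z":2,"rx":0,"ry":0,"rz":8.4,"fingers":0},{"x":9,"y":0,"z":5,"rx":0,"ry":0,"rz":8.4,"fingers":0},{"x":9,"y":0,"z":8,"rx":0,"ry":0,"rz":8.4,"fingers":0},{"x":9,"y":0,"z":8,"rx":0,"ry":0,"rz":8.4,"fingers":0},{"x":9,"y":0,"z":8,"rx":0,"ry":0,"rz":8.4,"fingers":0}]'
python3 - <<'E'
from h import *
rel([424,326,86.5])
E
```

```text
t: 40.6
eef_pos: [424.1, 238.0, 250.6]
ee_rot: [2.207, 2.236, 0.0]
contact_force: [1.1, 0.4, -0.1]
width: 85.2
grip_force: 0.0
t: 41.35
eef_pos: [422.1, 324.8, 169.1]
ee_rot: [-2.364, -2.068, 0.009]
contact_force: [0.2, 0.4, -0.4]
width: 85.3
grip_force: 0.0
tool-axes cm: [0.18 0.21 8.26] R [[0.13, 0.99, -0.0], [0.99, -0.13, -0.0], [-0.0, -0.0, -1.0]]
```

```bash
python3 -m jog '[{"x":0.1,"y":0.1,"z":2,"rx":0,"ry":0,"rz":0,"fingers":0},{"x":0.1,"y":0.1,"z":5,"rx":0,"ry":0,"rz":0,"fingers":0},{"x":0.1,"y":0.1,"z":7.5,"rx":0,"ry":0,"rz":0,"fingers":0},{"x":0.1,"y":0.1,"z":8.3,"rx":0,"ry":0,"rz":0,"fingers":0},{"x":0.1,"y":0.1,"z":8.3,"rx":0,"ry":0,"rz":0,"fingers":0},{"x":0.1,"y":0.1,"z":8.3,"rx":0,"ry":0,"rz":0,"fingers":255},{"x":0.1,"y":0.1,"z":8.3,"rx":0,"ry":0,"rz":0,"fingers":255},{"x":0.1,"y":0.1,"z":8.3,"rx":0,"ry":0,"rz":0,"fingers":255},{"x":0.1,"y":0.1,"z":8.3,"rx":0,"ry":0,"rz":0,"fingers":255},{"x":0.1,"y":0.1,"z":8.3,"rx":0,"ry":0,"rz":0,"fingers":255},{"x":0.1,"y":0.1,"z":8.3,"rx":0,"ry":0,"rz":0,"fingers":255},{"x":0.1,"y":0.1,"z":8.3,"rx":0,"ry":0,"rz":0,"fingers":255}]' 100
python3 -m jog '[{"x":0,"y":0,"z":0,"rx":0,"ry":0,"rz":0,"fingers":255},{"x":0,"y":0,"z":0,"rx":0,"ry":0,"rz":0,"fingers":255},{"x":0,"y":0,"z":-0.5,"rx":0,"ry":0,"rz":0,"fingers":255},{"x":0,"y":0,"z":-1.5,"rx":0,"ry":0,"rz":0,"fingers":255},{"x":0,"y":0,"z":-3,"rx":0,"ry":0,"rz":0,"fingers":255},{"x":0,"y":0,"z":-5,"rx":0,"ry":0,"rz":0,"fingers":255},{"x":0,"y":0,"z":-7.5,"rx":0,"ry":0,"rz":0,"fingers":255},{"x":0,"y":0,"z":-10,"rx":0,"ry":0,"rz":0,"fingers":255},{"x":0,"y":0,"z":-12,"rx":0,"ry":0,"rz":0,"fingers":255},{"x":0,"y":0,"z":-13,"rx":0,"ry":0,"rz":0,"fingers":255},{"x":0,"y":0,"z":-13.5,"rx":0,"ry":0,"rz":0,"fingers":255},{"x":0,"y":0,"z":-13.5,"rx":0,"ry":0,"rz":0,"fingers":255}]'
python3 - <<'E'
from h import *
rel([440,90,220]);rel([577,-19,220])
E
```

```text
t: 42.35
eef_pos: [425.6, 327.7, 89.4]
ee_rot: [-2.364, -2.068, -0.003]
contact_force: [-1.6, -0.9, 6.2]
width: 24.6
grip_force: 97.9
t: 43.35
eef_pos: [425.5, 327.4, 224.0]
ee_rot: [2.364, 2.068, 0.003]
contact_force: [1.3, 0.4, -1.6]
width: 24.5
grip_force: 97.9
tool-axes cm: [-23.34   4.6    0.38] R [[0.13, 0.99, 0.0], [0.99, -0.13, 0.0], [0.0, 0.0, -1.0]]
tool-axes cm: [-32.32  19.63   0.39] R [[0.13, 0.99, 0.0], [0.99, -0.13, 0.0], [0.0, 0.0, -1.0]]
```

```bash
python3 -m jog '[{"x":-0.7,"y":0.1,"z":0,"rx":0,"ry":0,"rz":0,"fingers":255},{"x":-2.2,"y":0.4,"z":0,"rx":0,"ry":0,"rz":0,"fingers":255},{"x":-4.7,"y":0.9,"z":0,"rx":0,"ry":0,"rz":0,"fingers":255},{"x":-7.4,"y":1.4,"z":0,"rx":0,"ry":0,"rz":0,"fingers":255},{"x":-10.1,"y":1.9,"z":0,"rx":0,"ry":0,"rz":0,"fingers":255},{"x":-12.8,"y":2.4,"z":0,"rx":0,"ry":0,"rz":0,"fingers":255},{"x":-15.5,"y":2.9,"z":0,"rx":0,"ry":0,"rz":0,"fingers":255},{"x":-18.2,"y":3.4,"z":0,"rx":0,"ry":0,"rz":0,"fingers":255},{"x":-20.8,"y":4.2,"z":0,"rx":0,"ry":0,"rz":0,"fingers":255},{"x":-23.2,"y":5.4,"z":0,"rx":0,"ry":0,"rz":0,"fingers":255},{"x":-25,"y":7.2,"z":0,"rx":0,"ry":0,"rz":0,"fingers":255},{"x":-26.3,"y":9.4,"z":0,"rx":0,"ry":0,"rz":0,"fingers":255}]'
python3 -m jog '[{"x":-1.3,"y":2.2,"z":0,"rx":0,"ry":0,"rz":-1,"fingers":255},{"x":-2.6,"y":4.4,"z":0,"rx":0,"ry":0,"rz":-3,"fingers":255},{"x":-3.9,"y":6.6,"z":0,"rx":0,"ry":0,"rz":-5,"fingers":255},{"x":-5,"y":8.5,"z":0,"rx":0,"ry":0,"rz":-7,"fingers":255},{"x":-5.7,"y":9.8,"z":0,"rx":0,"ry":0,"rz":-8.7,"fingers":255},{"x":-5.9,"y":10.2,"z":0,"rx":0,"ry":0,"rz":-8.7,"fingers":255},{"x":-5.9,"y":10.2,"z":0,"rx":0,"ry":0,"rz":-8.7,"fingers":255},{"x":-5.9,"y":10.2,"z":0,"rx":0,"ry":0,"rz":-8.7,"fingers":255}]'
python3 - <<'E'
from h import *
rel([577,-17,112.5])
E
```

```text
t: 44.35
eef_pos: [480.7, 51.9, 220.9]
ee_rot: [-2.364, -2.065, 0.006]
contact_force: [-0.0, 1.1, -2.2]
width: 24.9
grip_force: 97.9
t: 45.02
eef_pos: [574.8, -17.8, 221.6]
ee_rot: [-2.2, -2.239, 0.003]
contact_force: [-0.4, 0.1, -2.6]
width: 24.5
grip_force: 98.1
tool-axes cm: [ 0.07  0.26 10.9 ] R [[-0.02, 1.0, -0.0], [1.0, 0.02, 0.0], [0.0, -0.0, -1.0]]
```

```bash
python3 -m jog '[{"x":0.1,"y":0.1,"z":0.7,"rx":0,"ry":0,"rz":0,"fingers":255},{"x":0.1,"y":0.1,"z":2.2,"rx":0,"ry":0,"rz":0,"fingers":255},{"x":0.1,"y":0.1,"z":4.2,"rx":0,"ry":0,"rz":0,"fingers":255},{"x":0.1,"y":0.1,"z":6.2,"rx":0,"ry":0,"rz":0,"fingers":255},{"x":0.1,"y":0.1,"z":8.2,"rx":0,"ry":0,"rz":0,"fingers":255},{"x":0.1,"y":0.1,"z":9.5,"rx":0,"ry":0,"rz":0,"fingers":255},{"x":0.1,"y":0.1,"z":10.3,"rx":0,"ry":0,"rz":0,"fingers":255},{"x":0.1,"y":0.1,"z":10.7,"rx":0,"ry":0,"rz":0,"fingers":255},{"x":0.1,"y":0.1,"z":10.9,"rx":0,"ry":0,"rz":0,"fingers":255},{"x":0.1,"y":0.1,"z":10.9,"rx":0,"ry":0,"rz":0,"fingers":255},{"x":0.1,"y":0.1,"z":10.9,"rx":0,"ry":0,"rz":0,"fingers":255}]'
python3 -m jog '[{"x":0,"y":0,"z":0.1,"rx":0,"ry":0,"rz":0,"fingers":255},{"x":0,"y":0,"z":0.1,"rx":0,"ry":0,"rz":0,"fingers":255}]'
```

```text
t: 45.93
eef_pos: [578.2, -17.0, 115.0]
ee_rot: [2.2, 2.241, 0.002]
contact_force: [-1.3, -1.1, -0.8]
width: 24.7
grip_force: 98.1
t: 46.1
eef_pos: [578.1, -17.2, 113.7]
ee_rot: [2.2, 2.241, 0.001]
contact_force: [-0.6, -0.4, -2.1]
width: 24.7
grip_force: 98.1
```

```bash
python3 -m jog '[{"x":0,"y":0,"z":0.1,"rx":0,"ry":0,"rz":0,"fingers":255},{"x":0,"y":0,"z":0.1,"rx":0,"ry":0,"rz":0,"fingers":255},{"x":0,"y":0,"z":0.1,"rx":0,"ry":0,"rz":0,"fingers":0},{"x":0,"y":0,"z":0.1,"rx":0,"ry":0,"rz":0,"fingers":0},{"x":0,"y":0,"z":0.1,"rx":0,"ry":0,"rz":0,"fingers":0},{"x":0,"y":0,"z":0.1,"rx":0,"ry":0,"rz":0,"fingers":0},{"x":0,"y":0,"z":0.1,"rx":0,"ry":0,"rz":0,"fingers":0},{"x":0,"y":0,"z":0.1,"rx":0,"ry":0,"rz":0,"fingers":0},{"x":0,"y":0,"z":-2,"rx":0,"ry":0,"rz":0,"fingers":0},{"x":0,"y":0,"z":-6,"rx":0,"ry":0,"rz":0,"fingers":0},{"x":0,"y":0,"z":-10,"rx":0,"ry":0,"rz":0,"fingers":0},{"x":0,"y":0,"z":-14,"rx":0,"ry":0,"rz":0,"fingers":0}]'
python3 -m jog '[{"x":0,"y":0,"z":-2,"rx":0,"ry":0,"rz":0,"fingers":0},{"x":0,"y":0,"z":-2,"rx":0,"ry":0,"rz":0,"fingers":0}]'
python3 - <<'E'
from h import *
rel([440,90,260]);rel([432.3,396.5,260])
E
```

```text
t: 47.1
eef_pos: [576.7, -16.9, 254.0]
ee_rot: [-2.2, -2.241, 0.001]
contact_force: [0.5, 0.4, 0.2]
width: 85.7
grip_force: 0.0
t: 47.27
eef_pos: [581.1, -17.5, 280.0]
ee_rot: [2.194, 2.235, 0.011]
contact_force: [1.3, 0.2, -0.6]
width: 85.6
grip_force: 0.0
tool-axes cm: [ 11.01 -13.93   1.81] R [[-0.02, 1.0, 0.01], [1.0, 0.02, -0.0], [-0.0, 0.01, -1.0]]
tool-axes cm: [ 41.67 -14.14   1.75] R [[-0.02, 1.0, 0.01], [1.0, 0.02, -0.0], [-0.0, 0.01, -1.0]]
```

```bash
python3 -m jog '[{"x":1.5,"y":-2,"z":0,"rx":0,"ry":0,"rz":0,"fingers":0},{"x":4,"y":-5,"z":0.5,"rx":0,"ry":0,"rz":0,"fingers":0},{"x":6.5,"y":-8.2,"z":1,"rx":0,"ry":0,"rz":0,"fingers":0},{"x":8.8,"y":-11.2,"z":1.5,"rx":0,"ry":0,"rz":0,"fingers":0},{"x":11.5,"y":-13.5,"z":1.5,"rx":0,"ry":0,"rz":0,"fingers":0},{"x":15,"y":-13.9,"z":1.5,"rx":0,"ry":0,"rz":0,"fingers":0},{"x":19,"y":-13.9,"z":1.5,"rx":0,"ry":0,"rz":0,"fingers":0},{"x":23,"y":-13.9,"z":1.5,"rx":0,"ry":0,"rz":0,"fingers":0},{"x":27,"y":-14,"z":1.5,"rx":0,"ry":0,"rz":0,"fingers":0},{"x":31,"y":-14,"z":1.5,"rx":0,"ry":0,"rz":0,"fingers":0},{"x":35,"y":-14,"z":1.5,"rx":0,"ry":0,"rz":0,"fingers":0},{"x":38.5,"y":-14,"z":1.5,"rx":0,"ry":0,"rz":0,"fingers":0}]'
python3 -m jog '[{"x":2,"y":-0.1,"z":0,"rx":0,"ry":0,"rz":3,"fingers":0},{"x":3.2,"y":-0.1,"z":0,"rx":0,"ry":0,"rz":8.7,"fingers":0},{"x":3.2,"y":-0.1,"z":0,"rx":0,"ry":0,"rz":8.7,"fingers":0},{"x":3.2,"y":-0.1,"z":2,"rx":0,"ry":0,"rz":8.7,"fingers":0},{"x":3.2,"y":-0.1,"z":5,"rx":0,"ry":0,"rz":8.7,"fingers":0},{"x":3.2,"y":-0.1,"z":8,"rx":0,"ry":0,"rz":8.7,"fingers":0},{"x":3.2,"y":-0.1,"z":8,"rx":0,"ry":0,"rz":8.7,"fingers":0},{"x":3.2,"y":-0.1,"z":8,"rx":0,"ry":0,"rz":8.7,"fingers":0}]'
python3 - <<'E'
from h import *
rel([432.3,397,102])
E
```

```text
t: 48.27
eef_pos: [429.4, 367.5, 256.8]
ee_rot: [-2.2, -2.242, 0.002]
contact_force: [1.4, 0.3, -0.1]
width: 85.6
grip_force: 0.0
t: 48.93
eef_pos: [427.1, 395.2, 175.8]
ee_rot: [-2.364, -2.069, 0.01]
contact_force: [0.2, -0.0, 0.0]
width: 85.2
grip_force: 0.0
tool-axes cm: [0.28 0.53 7.37] R [[0.13, 0.99, -0.0], [0.99, -0.13, -0.0], [-0.0, -0.0, -1.0]]
```

```bash
python3 -m jog '[{"x":0.1,"y":0.4,"z":2,"rx":0,"ry":0,"rz":0,"fingers":0},{"x":0.1,"y":0.4,"z":5,"rx":0,"ry":0,"rz":0,"fingers":0},{"x":0.1,"y":0.4,"z":6.8,"rx":0,"ry":0,"rz":0,"fingers":0},{"x":0.1,"y":0.4,"z":7.4,"rx":0,"ry":0,"rz":0,"fingers":0},{"x":0.1,"y":0.4,"z":7.4,"rx":0,"ry":0,"rz":0,"fingers":0},{"x":0.1,"y":0.4,"z":7.4,"rx":0,"ry":0,"rz":0,"fingers":255},{"x":0.1,"y":0.4,"z":7.4,"rx":0,"ry":0,"rz":0,"fingers":255},{"x":0.1,"y":0.4,"z":7.4,"rx":0,"ry":0,"rz":0,"fingers":255},{"x":0.1,"y":0.4,"z":7.4,"rx":0,"ry":0,"rz":0,"fingers":255},{"x":0.1,"y":0.4,"z":7.4,"rx":0,"ry":0,"rz":0,"fingers":255},{"x":0.1,"y":0.4,"z":7.4,"rx":0,"ry":0,"rz":0,"fingers":255},{"x":0.1,"y":0.4,"z":7.4,"rx":0,"ry":0,"rz":0,"fingers":255}]' 100
python3 -m jog '[{"x":0,"y":0,"z":0,"rx":0,"ry":0,"rz":0,"fingers":255},{"x":0,"y":0,"z":0,"rx":0,"ry":0,"rz":0,"fingers":255},{"x":0,"y":0,"z":-0.5,"rx":0,"ry":0,"rz":0,"fingers":255},{"x":0,"y":0,"z":-1.5,"rx":0,"ry":0,"rz":0,"fingers":255},{"x":0,"y":0,"z":-3,"rx":0,"ry":0,"rz":0,"fingers":255},{"x":0,"y":0,"z":-5,"rx":0,"ry":0,"rz":0,"fingers":255},{"x":0,"y":0,"z":-7.5,"rx":0,"ry":0,"rz":0,"fingers":255},{"x":0,"y":0,"z":-10,"rx":0,"ry":0,"rz":0,"fingers":255},{"x":0,"y":0,"z":-12,"rx":0,"ry":0,"rz":0,"fingers":255},{"x":0,"y":0,"z":-13,"rx":0,"ry":0,"rz":0,"fingers":255},{"x":0,"y":0,"z":-13.5,"rx":0,"ry":0,"rz":0,"fingers":255},{"x":0,"y":0,"z":-13.5,"rx":0,"ry":0,"rz":0,"fingers":255}]'
python3 - <<'E'
from h import *
rel([440,90,240]);rel([652,59.5,240])
E
```

```text
t: 49.93
eef_pos: [433.8, 398.8, 105.7]
ee_rot: [-2.364, -2.068, -0.005]
contact_force: [-1.4, 0.9, 6.2]
width: 29.3
grip_force: 94.6
t: 50.93
eef_pos: [433.2, 397.9, 239.9]
ee_rot: [2.365, 2.068, 0.002]
contact_force: [0.9, -0.7, -2.2]
width: 29.5
grip_force: 94.4
tool-axes cm: [-30.43   4.77  -0.04] R [[0.13, 0.99, 0.0], [0.99, -0.13, 0.0], [0.0, 0.0, -1.0]]
tool-axes cm: [-3.063e+01  2.619e+01 -1.000e-02] R [[0.13, 0.99, 0.0], [0.99, -0.13, 0.0], [0.0, 0.0, -1.0]]
```

```bash
python3 -m jog '[{"x":-0.7,"y":0.1,"z":0,"rx":0,"ry":0,"rz":0,"fingers":255},{"x":-2.2,"y":0.3,"z":0,"rx":0,"ry":0,"rz":0,"fingers":255},{"x":-4.7,"y":0.7,"z":0,"rx":0,"ry":0,"rz":0,"fingers":255},{"x":-7.5,"y":1.2,"z":0,"rx":0,"ry":0,"rz":0,"fingers":255},{"x":-10.4,"y":1.6,"z":0,"rx":0,"ry":0,"rz":0,"fingers":255},{"x":-13.3,"y":2.1,"z":0,"rx":0,"ry":0,"rz":0,"fingers":255},{"x":-16.2,"y":2.5,"z":0,"rx":0,"ry":0,"rz":0,"fingers":255},{"x":-19.1,"y":3,"z":0,"rx":0,"ry":0,"rz":0,"fingers":255},{"x":-22,"y":3.4,"z":0,"rx":0,"ry":0,"rz":0,"fingers":255},{"x":-24.9,"y":3.9,"z":0,"rx":0,"ry":0,"rz":0,"fingers":255},{"x":-27.5,"y":4.5,"z":0,"rx":0,"ry":0,"rz":0,"fingers":255},{"x":-29.5,"y":5.7,"z":0,"rx":0,"ry":0,"rz":0,"fingers":255}]'
python3 -m jog '[{"x":-0.8,"y":2,"z":0,"rx":0,"ry":0,"rz":-1,"fingers":255},{"x":-1,"y":4.3,"z":0,"rx":0,"ry":0,"rz":-2,"fingers":255},{"x":-1.1,"y":6.8,"z":0,"rx":0,"ry":0,"rz":-3,"fingers":255},{"x":-1.1,"y":9.3,"z":0,"rx":0,"ry":0,"rz":-4,"fingers":255},{"x":-1.1,"y":11.8,"z":0,"rx":0,"ry":0,"rz":-5,"fingers":255},{"x":-1.1,"y":14.3,"z":0,"rx":0,"ry":0,"rz":-6,"fingers":255},{"x":-1.1,"y":16.8,"z":0,"rx":0,"ry":0,"rz":-7,"fingers":255},{"x":-1.1,"y":18.8,"z":0,"rx":0,"ry":0,"rz":-8,"fingers":255},{"x":-1.1,"y":20,"z":0,"rx":0,"ry":0,"rz":-8.7,"fingers":255},{"x":-1.1,"y":20.4,"z":0,"rx":0,"ry":0,"rz":-8.7,"fingers":255},{"x":-1.1,"y":20.4,"z":0,"rx":0,"ry":0,"rz":-8.7,"fingers":255},{"x":-1.1,"y":20.4,"z":0,"rx":0,"ry":0,"rz":-8.7,"fingers":255}]'
python3 - <<'E'
from h import *
rel([652,60,128.5])
E
```

```text
t: 51.93
eef_pos: [446.8, 94.9, 237.2]
ee_rot: [-2.364, -2.065, 0.007]
contact_force: [-0.1, 0.7, -1.5]
width: 29.5
grip_force: 94.4
t: 52.93
eef_pos: [649.2, 59.2, 237.8]
ee_rot: [-2.2, -2.239, 0.004]
contact_force: [-0.5, 0.4, -2.0]
width: 29.4
grip_force: 94.6
tool-axes cm: [ 0.08  0.32 10.93] R [[-0.02, 1.0, -0.0], [1.0, 0.02, -0.0], [-0.0, -0.0, -1.0]]
```

```bash
python3 -m jog '[{"x":0.1,"y":0.2,"z":0.7,"rx":0,"ry":0,"rz":0,"fingers":255},{"x":0.1,"y":0.2,"z":2.2,"rx":0,"ry":0,"rz":0,"fingers":255},{"x":0.1,"y":0.2,"z":4.2,"rx":0,"ry":0,"rz":0,"fingers":255},{"x":0.1,"y":0.2,"z":6.2,"rx":0,"ry":0,"rz":0,"fingers":255},{"x":0.1,"y":0.2,"z":8.2,"rx":0,"ry":0,"rz":0,"fingers":255},{"x":0.1,"y":0.2,"z":9.5,"rx":0,"ry":0,"rz":0,"fingers":255},{"x":0.1,"y":0.2,"z":10.3,"rx":0,"ry":0,"rz":0,"fingers":255},{"x":0.1,"y":0.2,"z":10.7,"rx":0,"ry":0,"rz":0,"fingers":255},{"x":0.1,"y":0.2,"z":10.9,"rx":0,"ry":0,"rz":0,"fingers":255},{"x":0.1,"y":0.2,"z":10.9,"rx":0,"ry":0,"rz":0,"fingers":255},{"x":0.1,"y":0.2,"z":10.9,"rx":0,"ry":0,"rz":0,"fingers":255}]'
python3 -m jog '[{"x":0,"y":0,"z":0.1,"rx":0,"ry":0,"rz":0,"fingers":255},{"x":0,"y":0,"z":0.1,"rx":0,"ry":0,"rz":0,"fingers":255}]'
```

```text
t: 53.85
eef_pos: [653.7, 60.8, 131.2]
ee_rot: [2.2, 2.241, 0.002]
contact_force: [0.5, 0.3, -1.6]
width: 29.4
grip_force: 94.7
t: 54.02
eef_pos: [653.5, 60.7, 129.9]
ee_rot: [2.2, 2.241, 0.002]
contact_force: [0.0, 1.1, -2.4]
width: 29.1
grip_force: 94.7
```

Lower slightly, release, rise, and back off toward the robot to check.

```bash
python3 -m jog '[{"x":0,"y":-0.1,"z":0.1,"rx":0,"ry":0,"rz":0,"fingers":255},{"x":0,"y":-0.1,"z":0.1,"rx":0,"ry":0,"rz":0,"fingers":255},{"x":0,"y":-0.1,"z":0.1,"rx":0,"ry":0,"rz":0,"fingers":0},{"x":0,"y":-0.1,"z":0.1,"rx":0,"ry":0,"rz":0,"fingers":0},{"x":0,"y":-0.1,"z":0.1,"rx":0,"ry":0,"rz":0,"fingers":0},{"x":0,"y":-0.1,"z":0.1,"rx":0,"ry":0,"rz":0,"fingers":0},{"x":0,"y":-0.1,"z":0.1,"rx":0,"ry":0,"rz":0,"fingers":0},{"x":0,"y":-0.1,"z":0.1,"rx":0,"ry":0,"rz":0,"fingers":0},{"x":0,"y":-0.1,"z":-2,"rx":0,"ry":0,"rz":0,"fingers":0},{"x":0,"y":-0.1,"z":-6,"rx":0,"ry":0,"rz":0,"fingers":0},{"x":0,"y":-0.1,"z":-10,"rx":0,"ry":0,"rz":0,"fingers":0},{"x":0,"y":-0.1,"z":-14,"rx":0,"ry":0,"rz":0,"fingers":0}]'
python3 -m jog '[{"x":0,"y":-3,"z":-3,"rx":0,"ry":0,"rz":0,"fingers":0},{"x":-1,"y":-6.5,"z":-5,"rx":0,"ry":0,"rz":0,"fingers":0},{"x":-3,"y":-9,"z":-6,"rx":0,"ry":0,"rz":0,"fingers":0},{"x":-5,"y":-9,"z":-6,"rx":0,"ry":0,"rz":0,"fingers":0},{"x":-5,"y":-9,"z":-6,"rx":0,"ry":0,"rz":0,"fingers":0},{"x":-5,"y":-9,"z":-6,"rx":0,"ry":0,"rz":0,"fingers":0},{"x":-5,"y":-9,"z":-6,"rx":0,"ry":0,"rz":0,"fingers":0}]'
python3 - <<'E'
from h import *
p,W=cloud("wrist"); save(p,"w8.png"); z=W[...,2];hsv=cv2.cvtColor(p,cv2.COLOR_RGB2HSV);H=hsv[...,0];S=hsv[...,1]
for nm,c,lo,hi in [("tall",(652,59),95,130),("mid",(577,-20),95,130),("short",(654,-96),40,90)]:
    m=(abs(W[...,0]-c[0])<35)&(abs(W[...,1]-c[1])<35)&(z>100)&(H>lo)&(H<hi)&(S>90)
    q=W[m]
    if len(q): t=np.percentile(q[:,2],85); q=q[q[:,2]>t-4]; print(nm,round(t,1),np.round((q.max(0)+q.min(0))/2,1))
p,W=cloud("top"); z=W[...,2]
m=(abs(W[...,0]-436)<45)&(abs(W[...,1]+317.5)<45)&(z>48)&(z<62);q=W[m];print("dish",len(q),np.round((q.max(0)+q.min(0))/2,1),np.ptp(q,axis=0).round())
p,_=bot.camera("side"); save(p,"s8.png")
print(bot.state()["t"])
E
```

```text
t: 55.02
eef_pos: [651.1, 60.8, 269.9]
ee_rot: [-2.2, -2.241, 0.002]
contact_force: [0.3, -0.1, -0.0]
width: 85.5
grip_force: 0.0
t: 55.6
eef_pos: [562.8, 9.3, 328.5]
ee_rot: [-2.201, -2.241, 0.0]
contact_force: [0.1, -0.2, 0.6]
width: 85.4
grip_force: 0.0
tall 164.0 [649.5  51.5 278.1]
mid 351.4 [605.7   7.  379. ]
short 128.7 [653.6 -96.7 127.6]
dish 687 [ 432.2 -314.5   54.9] [71. 75. 14.]
55.75
```

View pics/s8.png

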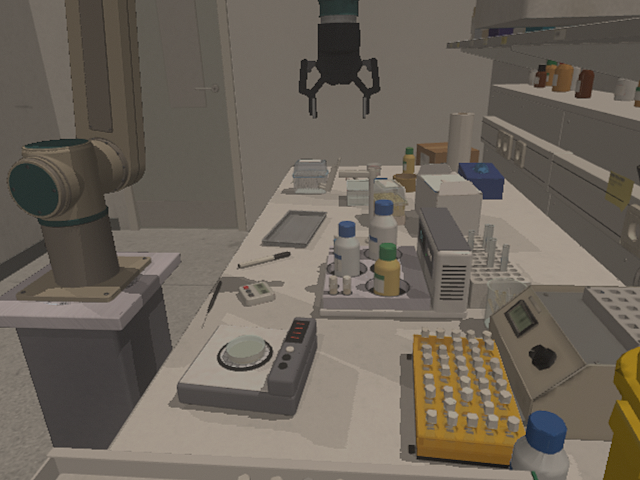

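View pics/w8.png

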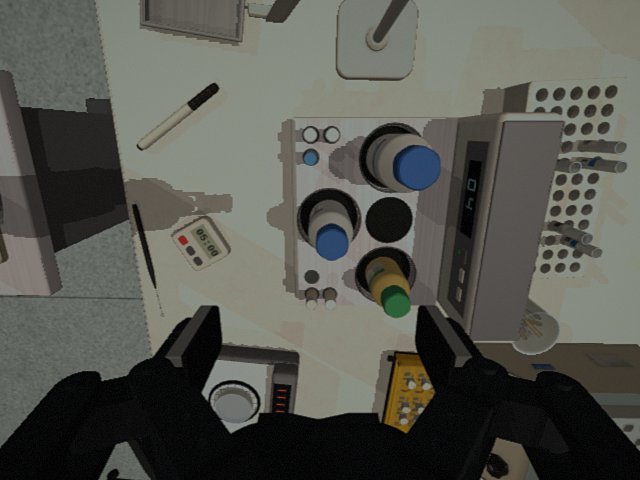

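All bottles stand in their own wells (tall 415,165; mid 332,240; short 396,300). The timer and marker are unmoved, and the dish is in the ring (235,400). I'll check the dish's centring once more, then hand in.

Run:
```python
from h import *
p,W=cloud("top"); z=W[...,2]
m=(abs(W[...,0]-436)<45)&(abs(W[...,1]+317.5)<45)&(z>51)&(z<60)
n,l,st,ce=cv2.connectedComponentsWithStats(m.astype(np.uint8)); i=1+np.argmax(st[1:,4]); q=W[l==i]; c=np.median(q,0); print(len(q),c.round(1),np.round((np.percentile(q,98,axis=0)+np.percentile(q,2,axis=0))/2,1))
m=(abs(W[...,0]-577)<14)&(abs(W[...,1]+20)<40)&(z>130)&(z<150); print("mid",m.sum(),np.median(W[m],0).round(1) if m.any() else "")
if np.hypot(c[0]-435.5,c[1]+317.5)<6: print(bot.job_done())
```

```text
649 [ 435.3 -315.8   55.3] [ 435.4 -316.2   55.3]
mid 0 
the job is handed in; nothing more can be done
None
```

I handed the job in at about 56 s of the 147 s allowed, with no verdict returned. The dish lies in the ringed seat, measured within about 2 mm of its centre. All three bottles look upright in their original wells, and the short one measured within about 1 mm of its start; the tall and mid ones I could only check by eye. The timer and marker were not touched.

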